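# Change the glazing station over from blue to honey

### The job

Change the glazing station over from blue to honey yellow: the blue glaze jar on the white disc and the honey yellow jar on the black disc must trade places, and so must the blue sample tile threaded on the two-pin stand and the honey yellow tile lying on the terracotta slab, so that the yellow tile ends threaded over both pins, fully down, and the blue one lies flat along the middle of the slab. Each jar must stand wholly on its disc; use the empty grey mat for whatever has to wait. Keep the jars upright throughout, and leave the small cream bowl where it stands.

Things in the scene. Friction and masses are not known exactly. Their poses are not given: they have to be found in the camera images.
- jar_blue: white closed jar with blue lid and blue band, loose, round, 50 mm diameter, 60 mm tall, 0.16 kg (within 30 %); origin at the centre of its underside, z up its axis. Starts on the white disc.
- jar_honey: same jar with honey yellow lid and band; origin at the centre of its underside, z up its axis. Starts on the black disc.
- tile_blue: blue sample tile, loose, flat, 90 mm (its x) by 40 mm (its y) by 10 mm thick, 0.07 kg (within 30 %), with two through holes of 16 mm diameter centred 30 mm either side of its centre along x; origin at the centre of its underside. Starts threaded on the pin stand.
- tile_honey: honey yellow sample tile of the same size and holes; origin at the centre of its underside. Starts on the terracotta slab, roughly along it.
- station: fixed white plaster disc, the station's place for the jar in use: 80 mm diameter, 6 mm thick; origin at the centre of its underside (on the table), jars stand on its top 6 mm above the origin
- storage: fixed black disc, the storage place for a jar: 80 mm diameter, 6 mm thick; origin at the centre of its underside, top 6 mm above it
- spare: fixed empty square grey mat, the free spot: 110 by 110 mm, 6 mm thick; origin at the centre of its underside, top 6 mm above it
- tile_rest: fixed terracotta slab, the storage place for a tile: 120 mm (its x) by 70 mm (its y), 6 mm thick; origin at the centre of its underside, top 6 mm above it; a tile lies with its length along the slab's x
- pin_stand: fixed two-pin stand: aluminium base 120 mm (its x) by 70 mm (its y) by 6 mm, on it a black pad 100 mm (x) by 26 mm (y) whose top, where a tile rests, is 18 mm above the origin; two upright steel pins of 6 mm diameter, 30 mm either side of the centre along x, rise 24 mm above the pad (tips 42 mm above the origin, the last 4 mm tapered); origin at the centre of the base's underside. A seated tile overhangs the pad by 7 mm on each long side.
- bowl: small cream unglazed bowl, loose, 84 mm across the rim, 45 mm high, origin at the centre of its underside; to be left alone
Not all that is in view belongs to the job. Several things have the shape of the tile_rest; the one meant has the colours described above. What is shaped like the pin_stand but red is not meant.

How it is judged:
By the outcome, as a careful person would: the job done as asked, in the order asked, and still so for the second after the job is handed in, with the robot touching nothing.
It also fails if it takes over 136 s, if anything falls off the work surface, if the arm or the gripper's body presses on something with over 40 N, if the wrist force passes 120 N, or if a joint passes its speed limit or range.

### The arm

A 7-joint arm with a two-finger parallel gripper is mounted at the origin on the work surface. World frame = base frame: x ahead of the robot, y to its left, z up, the work surface at z = 0. Lengths are in m, angles in rad, forces in N, time in s.
With the tool pointing down it reaches from about 0.4 to 0.875 m from the base axis. Payload 19.3 kg.
Tool frame: the origin (TCP) lies midway between the tips of the shut fingers; the grasp point (between the pads) lies 19 mm behind it (bot.tcp_to_grasp is the distance from the TCP to the grasp point, in m); z points along the fingers, y is the direction in which the jaws open and shut (so a half turn about z gives the same grasp; the last joint's range is limited). The gripper opens to 85 mm and grips with 20 to 120 N. Pads are 22 mm wide; open, the fingers measure 114 mm over their backs; the gripper's body (76 mm by 85 mm) begins 54 mm behind the grasp point. The pads swing forward as they close: fully open they stand 13 mm farther back than shut.
Start: joints at [-1.324, 0.521, -0.036, 1.599, 0.021, 1.021, -0.113], TCP at [0.195, 0.594, 0.231] pointing down, gripper open.
Joint ranges: [-2.91, 2.91], [-0.3, 2.13], [-1.5, 1.42], [0.17, 2.43], [-1.26, 4.41], [0.16, 1.93], [-2.52, 2.52]. Speed limits (rad/s): [1.89, 1.89, 2.39, 2.39, 3.01, 3.01, 3.01].

### API

Orientations are given as [roll, pitch, yaw] about the fixed x, y, z axes, in that order (R = Rz(yaw) Ry(pitch) Rx(roll)).
In Python, from workcell import bot gives the robot as it stands. The module is installed in compiled form; this text tells all that it offers.
- The arm moves only by the tool drive_tool, never from a script. Its argument "series" is a list of rows, each a list of 5 numbers: the opening in per cent of the stroke, from 0 (shut) to 100 (fully open), then the shift along the world's x, y, z in m, then the turn about the world's z in rad. A call has 1 to 12 rows; each row shifts and turns the pose as measured when the row begins; what a row does not reach is not made up. A row lasts 1/10 s, in which the tool goes at most 50 mm and 8.59 degrees, less where a joint would pass 70% of its speed; a pose out of reach is approached as far as the arm can. A call with a gripper value outside its range is refused whole. The fingers move at their own pace and stop on an object; "newtons" is the grip in N (left out, the last holds). Time passes only in rows, so rows that do not move let the fingers close. It gives the time, the measured TCP pose, the force and the opening at its end, in the units of the state.
- bot.observe(): the state, without advancing time (a new reading comes with each control period).
- bot.grab_frame(name): name is "scene" or "side" or "wrist"; returns the picture (420x560x3 uint8, red, green, blue); there is no depth.
- bot.camera_info(name): a dict with "fx", "fy", "cx", "cy" (pixels), "k1" (the pictures are not rectified: a ray, as slopes to the right and down, at radius r is drawn at 1 + k1 r^2 times it, then the intrinsics apply), "cam_to_world" (4x4, takes a point from camera to world coordinates). Camera axes: x right, y down, z forward; pixel columns grow to the right and rows downward; lengths in m; the calibration is good to about 2 mm. A picture is of the moment at which its call begins: read the wrist's pose just before it. camera_info takes no time and is no camera call; for the wrist camera it gives the pose at the moment of the call.
- bot.job_done(): hands the job in, once; it reports no verdict.
Trained networks look in the newest picture that a camera, given by its name, has taken for a name from the list of things; names that differ only in an ending like _2 or _b are one class to them, and where a whole thing is asked for, a point or a joint stands for the part that bears it (a point fixed in the world has none). Each returns a list of dicts, best first, with "conf" (0 to 1); they miss things now and then, are a little off and sometimes report something else, mostly with a low value. They report only what shows in the picture. A call takes as long as a camera call. They do not tell look-alikes from the thing itself.
- bot.masks_of(camera, target): "mask" (420x560 bool, what is visible of it) and "point" ([column, row] in pixels, amid what is visible of it).
The state is a dict: "clock": time; "qpos": joint angles; "qd": joint speeds; "joint_efforts": joint torques, N m; "position": TCP position; "tool_rot": TCP orientation; "force": force on the tool from outside, world axes, zero at the start; "moment": the same for the moment, N m; "grip_width": finger opening in m.
Only numpy, scipy, OpenCV 4.12 (cv2) and the standard library are available. Lean on these libraries where they do the work, as an engineer would, in place of code of your own. Each camera call takes 0.05 s, during which the arm holds its last target.

## Working session

There is one attempt and no reset: what is moved stays moved. The work goes in short steps, Python scripts to look and compute and a tool call to move; the robot and the scene stay as the last step left them, time stands still between calls to the robot, and variables do not carry over. Pictures are saved under pics/ and viewed, and the job is handed in when it is done.

Besides the shell and the picture viewer there is one more tool, called after "Call:" as name(argument=value, ...), one argument or row to a line, values as JSON. drive_tool: Moves the arm, as the interface text tells. Its arguments: {"type":"object","properties":{"series":{"type":"array","items":{"type":"array","items":{"type":"number"}}},"newtons":{"type":"number"}},"required":["series"]}

```bash
mkdir -p pics; python3 - <<'E'
from workcell import bot
import cv2,numpy as np
s=bot.observe();print({k:np.round(v,3) for k,v in s.items()})
for n in["scene","side","wrist"]:
    f=bot.grab_frame(n);cv2.imwrite(f"pics/{n}0.png",f[:,:,::-1])
    i=bot.camera_info(n);print(n,i)
E
```

```text
{'clock': np.float64(0.0), 'qpos': array([-1.324,  0.522, -0.036,  1.6  ,  0.021,  1.021, -0.113]), 'qd': array([ 0.002, -0.001,  0.   , -0.001,  0.   , -0.   ,  0.001]), 'joint_efforts': array([-4.0000e-03, -9.2708e+01,  1.9780e+00, -3.6995e+01,  1.8000e-02,
        8.0000e-03,  0.0000e+00]), 'position': array([0.195, 0.594, 0.231]), 'tool_rot': array([-3.14 ,  0.   ,  2.825]), 'force': array([ 0.888,  0.646, -0.613]), 'moment': array([-0.026, -0.026,  0.012]), 'grip_width': np.float64(0.085)}
scene {'fx': 490.56993241018574, 'fy': 490.56993241018574, 'cx': 286.02660598125095, 'cy': 204.1611165504954, 'k1': -0.035432840897500775, 'cam_to_world': array([[ 0.77750367,  0.51731535, -0.35759318,  0.90230924],
       [ 0.62884895, -0.63404119,  0.45004529, -0.43455416],
       [ 0.00608653, -0.57478396, -0.81828256,  0.95821138],
       [ 0.        ,  0.        ,  0.        ,  1.        ]])}
side {'fx': 381.52666603628046, 'fy': 381.52666603628046, 'cx': 279.0337987050345, 'cy': 210.08127172570272, 'k1': -0.08276057089319716, 'cam_to_world': array([[ 0.843001  , -0.35150323,  0.40717906,  0.15661014],
       [-0.53790947, -0.55318328,  0.63611451, -0.44982169],
       [ 0.00164835, -0.75527064, -0.65541097,  0.59018553],
       [ 0.        ,  0.        ,  0.        ,  1.        ]])}
wrist {'fx': 341.4787316625077, 'fy': 341.4787316625077, 'cx': 276.12386041816774, 'cy': 203.72972096012393, 'k1': -0.01935947190746612, 'cam_to_world': array([[ 0.31056206,  0.91316048,  0.263987  ,  0.1280348 ],
       [ 0.95055251, -0.29803455, -0.08732314,  0.61597232],
       [-0.00106279,  0.27805276, -0.96056521,  0.37458283],
       [ 0.        ,  0.        ,  0.        ,  1.        ]])}
```

View pics/scene0.png

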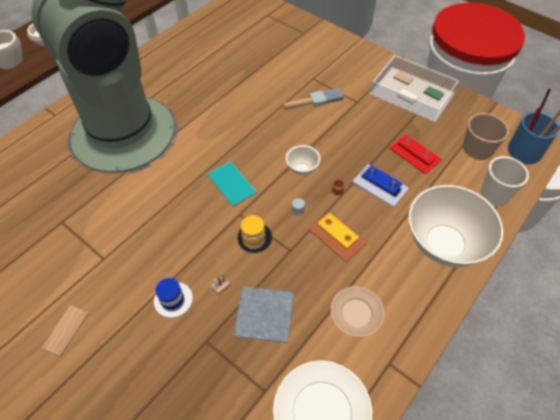

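View pics/side0.png

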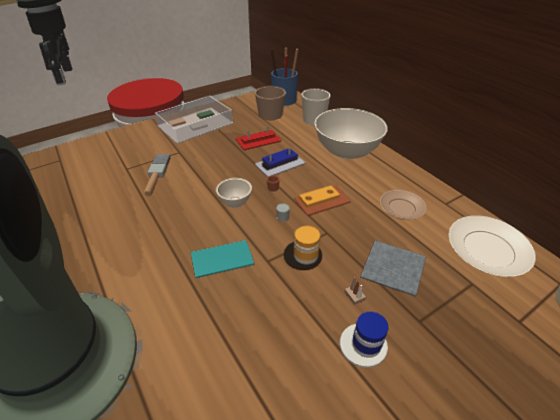

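View pics/wrist0.png

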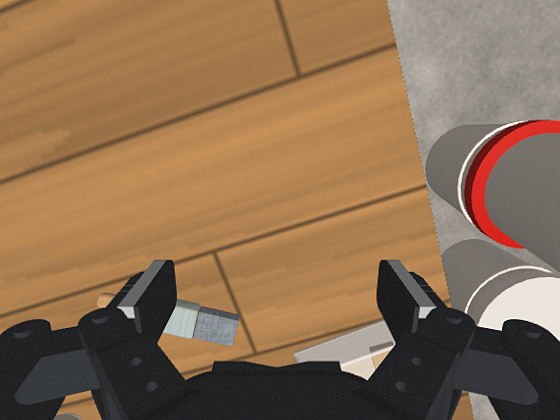

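The scene picture shows two tile_rest shapes: teal at (232,183) and terracotta at (338,235) under the yellow tile. It also shows two stands: aluminium at (380,184) with the blue tile, and red at (416,153). The terracotta slab and the aluminium stand fit the description. The jars are blue on the white disc (172,295) and honey on the black disc (254,233), the grey mat is at (265,314), and the bowl at (303,160).

```bash
cat > h.py <<'E'
from workcell import bot
import cv2,numpy as np
def ray(i,px):
    px=np.atleast_2d(np.array(px,float))
    d=np.c_[(px[:,0]-i['cx'])/i['fx'],(px[:,1]-i['cy'])/i['fy']]
    u=d.copy()
    for _ in range(20): u=d/(1+i['k1']*(u**2).sum(1,keepdims=True))
    T=i['cam_to_world']
    return T[:3,3],np.c_[u,np.ones(len(u))]@T[:3,:3].T
def toplane(i,px,z):
    o,r=ray(i,px); t=(z-o[2])/r[:,2]; return o+r*t[:,None]
def proj(i,P):
    P=np.atleast_2d(P);T=i['cam_to_world'];c=(P-T[:3,3])@T[:3,:3]
    u=c[:,:2]/c[:,2:];u=u*(1+i['k1']*(u**2).sum(1,keepdims=True))
    return u*[i['fx'],i['fy']]+[i['cx'],i['cy']]
E
python3 - <<'E'
from h import *
a=np.load
out={}
for cam in["scene","side"]:
    f=bot.grab_frame(cam);i=bot.camera_info(cam)
    for n,z in[("jar_blue",.066),("jar_honey",.066),("tile_blue",.028),("tile_honey",.016),("station",.006),("storage",.006),("spare",.006),("tile_rest",.006),("pin_stand",.006),("bowl",.045)]:
        for k,m in enumerate(bot.masks_of(cam,n)):
            if m['conf']<.25: continue
            mk=m['mask'];out[f"{cam}_{n}_{k}"]=mk
            ys,xs=np.nonzero(mk)
            cs=cv2.findContours(mk.astype(np.uint8),0,1)[0];c=max(cs,key=len)[:,0,:]
            w=toplane(i,c,z)[:,:2]
            r=cv2.minAreaRect(w.astype(np.float32)*1000)
            print(cam,n,k,round(m['conf'],2),np.round(m['point']),len(ys),np.round(f[mk].mean(0)),"rect mm",np.round(r[0],1),np.round(r[1],1),round(r[2],1))
np.savez("m0.npz",**out)
print(bot.observe()['clock'])
E
```

```text
scene jar_blue 0 0.59 [170. 294.] 780 [ 60.  76. 148.] rect mm [ 470.6 -256.3] [49.  77.6] 68.7
scene jar_honey 0 0.73 [251. 229.] 664 [191. 149.  55.] rect mm [502.7 -44.5] [47.6 80.9] 40.4
scene tile_blue 0 0.82 [382. 178.] 606 [ 51.  72. 158.] rect mm [628.2 277.6] [94.6 50. ] 1.2
scene tile_honey 0 0.8 [337. 231.] 654 [231. 177.  47.] rect mm [627.3  99.5] [46.  91.8] 80.1
scene station 0 0.72 [379. 189.] 679 [175. 171. 180.] rect mm [628.9 276.7] [125.6  73.2] 2.3
scene station 1 0.63 [183. 307.] 496 [218. 212. 205.] rect mm [ 462.6 -249.8] [79.3 68.4] 72.9
scene storage 0 0.9 [264. 240.] 356 [69. 57. 45.] rect mm [494.8 -31.3] [78.5 68.4] 52.6
scene spare 0 0.9 [264. 314.] 2706 [139. 144. 150.] rect mm [ 623.8 -151.8] [110.9 111.3] 31.7
scene tile_rest 0 0.83 [337. 243.] 682 [179. 103.  66.] rect mm [631.2  93. ] [ 71.5 120. ] 83.4
scene tile_rest 1 0.64 [230. 182.] 1129 [ 47. 175. 170.] rect mm [343.8  54.3] [ 70.5 121.7] 74.8
scene tile_rest 2 0.6 [170. 292.] 774 [ 60.  76. 148.] rect mm [ 441.7 -245.1] [51.6 82. ] 67.7
scene pin_stand 0 0.84 [378. 187.] 617 [176. 174. 185.] 
[... 1043 characters left out ...]
ct mm [ 446.4 -251.1] [65.9 77.9] 23.3
side storage 0 0.8 [295. 260.] 459 [51. 41. 32.] rect mm [478.2 -31. ] [68.4 77.4] 34.8
side storage 1 0.6 [369. 333.] 1305 [ 51.  57. 111.] rect mm [ 477.4 -239.3] [91.7 56.9] 41.4
side spare 0 0.62 [393. 268.] 2403 [114. 116. 115.] rect mm [ 622.4 -151.7] [119.6 112. ] 32.5
side tile_rest 0 0.78 [220. 259.] 1486 [ 61. 146. 139.] rect mm [340.5  54.6] [ 72.9 120. ] 74.0
side pin_stand 0 0.98 [258. 140.] 639 [146.  47.  38.] rect mm [641.7 425.2] [100.3 126.1] 80.9
side pin_stand 1 0.56 [283. 167.] 446 [139. 132. 132.] rect mm [625.5 277.9] [ 75.1 128.1] 87.4
side bowl 0 0.86 [235. 194.] 808 [152. 140. 123.] rect mm [443.9 187.9] [112.3  80.3] 77.3
1.25
```

```bash
python3 - <<'E'
import cv2
a=cv2.imread("pics/scene0.png")[140:340,140:450];b=cv2.imread("pics/side0.png")[110:370,170:440]
cv2.imwrite("pics/c1.png",cv2.resize(a,(775,500),interpolation=2));cv2.imwrite("pics/c2.png",cv2.resize(b,(623,600),interpolation=2))
E
```

```text
(no output)
```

View pics/c1.png

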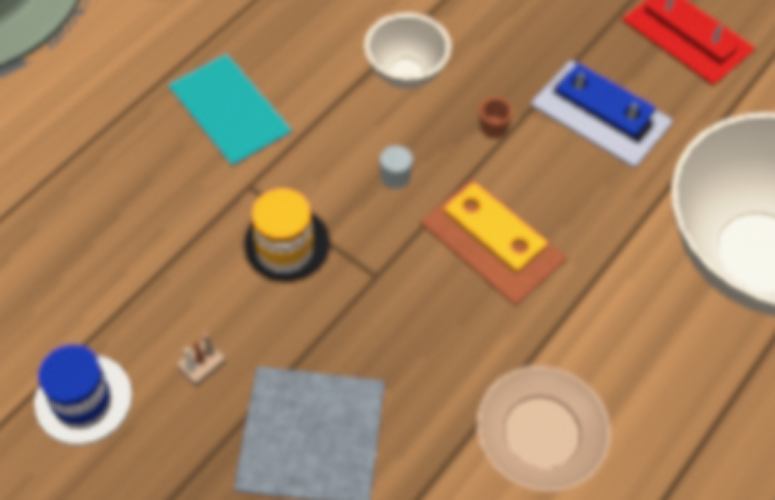

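View pics/c2.png

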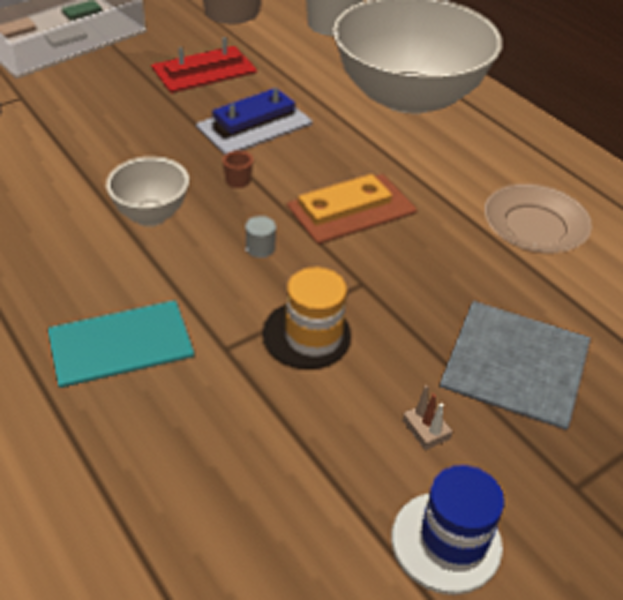

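```bash
cat > fit.py <<'E'
from h import *
from scipy.optimize import minimize
def box(lx,ly,z0,z1):
    return np.array([[sx*lx/2,sy*ly/2,z] for sx in(-1,1) for sy in(-1,1) for z in(z0,z1)])
def cyl(r,z0,z1):
    a=np.linspace(0,2*np.pi,40,endpoint=False)
    return np.array([[r*np.cos(t),r*np.sin(t),z] for z in(z0,z1) for t in a])
S=8
def sil(i,P,x,sub):
    c,s=np.cos(x[2]),np.sin(x[2])
    W=np.c_[P[:,0]*c-P[:,1]*s+x[0],P[:,0]*s+P[:,1]*c+x[1],P[:,2]]
    p=proj(i,W)
    h=cv2.convexHull(((p+.5)*S-.5).astype(np.float32))
    im=np.zeros((420*S,560*S),np.uint8) if sub is None else None
    x0,y0,x1,y1=sub
    im=np.zeros(((y1-y0)*S,(x1-x0)*S),np.uint8)
    cv2.fillPoly(im,[np.round((h-np.float32([x0*S,y0*S]))*16).astype(np.int32)],255,shift=4)
    return cv2.resize(im,(x1-x0,y1-y0),interpolation=cv2.INTER_AREA)/255.
def fit(views,P,x0,yaw=True):
    # views: list of (info,mask,ignore)
    pre=[]
    for i,m,ig in views:
        ys,xs=np.nonzero(m); sub=(max(xs.min()-12,0),max(ys.min()-12,0),min(xs.max()+13,560),min(ys.max()+13,420))
        sl=np.s_[sub[1]:sub[3],sub[0]:sub[2]]
        pre.append((i,m[sl].astype(float),np.ones(m[sl].shape) if ig is None else 1.-ig[sl],sub))
    def cost(v):
        x=[v[0]/1000,v[1]/1000,v[2]/57.3 if yaw else 0]
        return sum((np.abs(sil(i,P,x,sub)-m)*w).sum()/m.sum() for i,m,w,sub in pre)
    v0=[x0[0]*1000,x0[1]*1000]+([np.degrees(x0[2])] if yaw else [])
    n=len(v0);smp=np.array([v0]+[np.array(v0)+8*np.eye(n)[k] for k in range(n)])
    r=minimize(cost,v0,method='Nelder-Mead',options=dict(initial_simplex=smp,xatol=.05,fatol=1e-5))
    return np.round(r.x,1),round(r.fun,3)
E
python3 - <<'E'
from fit import *
m=dict(np.load("m0.npz"));I={c:bot.camera_info(c) for c in("scene","side")}
g=lambda k:m[k]
D=lambda a:cv2.dilate(a.astype(np.uint8),np.ones((3,3)))>0
jobs={
"jar_blue":(cyl(.025,.006,.066),[.46,-.25],0,[("scene","jar_blue_0",None),("side","jar_blue_0",None)]),
"jar_honey":(cyl(.025,.006,.066),[.49,-.03],0,[("scene","jar_honey_0",None),("side","jar_honey_0",None)]),
"station":(cyl(.04,0,.006),[.46,-.25],0,[("scene","station_1","jar_blue_0"),("side","station_0","jar_blue_0")]),
"storage":(cyl(.04,0,.006),[.49,-.03],0,[("scene","storage_0","jar_honey_0"),("side","storage_0","jar_honey_0")]),
"spare":(box(.11,.11,0,.006),[.623,-.152,.55],1,[("scene","spare_0",None),("side","spare_0",None)]),
"tile_honey":(box(.09,.04,.006,.016),[.625,.1,-.15+1.571],1,[("scene","tile_honey_0",None),("side","tile_honey_0",None)]),
"tile_rest":(box(.12,.07,0,.006),[.63,.093,1.45],1,[("scene","tile_rest_0","tile_honey_0")]),
"tile_blue":(box(.09,.04,.018,.028),[.625,.277,.02],1,[("scene","tile_blue_0",None)]),
"tile_blue_side":(box(.09,.04,.018,.028),[.625,.277,.02],1,[("side","tile_blue_0",None)]),
"pin_stand":(box(.12,.07,0,.006),[.628,.278,.01],1,[("scene","pin_stand_0","tile_blue_0"),("side","pin_stand_1","tile_blue_0")]),
"bowl":(None,)}
for n,j in jobs.items():
    if j[0] is None: continue
    P,x0,yw,vs=j
    al=[(I[c],g(f"{c}_{k}"),None if o is None else D(g(f"{c}_{o}"))) for c,k,o in vs]
    res=[fit(al,P,x0,bool(yw))]+([fit([a],P,x0,bool(yw)) for a in al] if len(al)>1 else [])
    print(n,res)
E
```

```text
jar_blue [(array([ 457.5, -251.2]), np.float64(0.131)), (array([ 456.8, -251.1]), np.float64(0.034)), (array([ 459.5, -250.3]), np.float64(0.072))]
jar_honey [(array([490.6, -31.7]), np.float64(0.104)), (array([490.9, -32.4]), np.float64(0.038)), (array([490.4, -30.6]), np.float64(0.053))]
station [(array([ 454.8, -247.4]), np.float64(0.123)), (array([ 454.2, -247.6]), np.float64(0.053)), (array([ 455.7, -247.4]), np.float64(0.054))]
storage [(array([487.4, -24.6]), np.float64(0.161)), (array([487.5, -24.9]), np.float64(0.073)), (array([487. , -24.6]), np.float64(0.083))]
spare [(array([ 624. , -150.5,   31.8]), np.float64(0.073)), (array([ 623.1, -150.9,   31.9]), np.float64(0.034)), (array([ 624.6, -150.1,   32.2]), np.float64(0.031))]
tile_honey [(array([625.2, 103.3, 172.6]), np.float64(0.199)), (array([625.8, 102.3, 171.3]), np.float64(0.104)), (array([624.7, 104.2, 174.6]), np.float64(0.063))]
tile_rest [(array([629.8,  95.5,  -7. ]), np.float64(0.107))]
tile_blue [(array([627.3, 281.3,   1.2]), np.float64(0.093))]
tile_blue_side [(array([627.9, 281. ,   0. ]), np.float64(0.14))]
pin_stand [(array([ 6.273e+02,  2.820e+02, -6.000e-01]), np.float64(0.144)), (array([ 6.269e+02,  2.816e+02, -3.000e-01]), np.float64(0.056)), (array([628.6, 282.9,  -0.9]), np.float64(0.07))]
```

```bash
python3 - <<'E'
from h import *
i=bot.camera_info("scene")
print(np.round(toplane(i,[[220,289],[298,211],[338,191],[303,170],[357,320]],0),3))
E
```

```text
[[ 0.513 -0.168  0.   ]
 [ 0.518  0.095  0.   ]
 [ 0.557  0.203  0.   ]
 [ 0.451  0.201  0.   ]
 [ 0.779 -0.041  0.   ]]
```

Call:
drive_tool(
  series=[
    [100, 0.038, -0.03, 0, 0],
    [100, 0.038, -0.03, 0, 0],
    [100, 0.038, -0.03, 0, 0],
    [100, 0.038, -0.03, 0, 0],
    [100, 0.038, -0.03, 0, 0],
    [100, 0.038, -0.03, 0, 0],
    [100, 0.038, -0.03, 0, 0],
    [100, 0.038, -0.03, 0, 0],
    [100, 0, -0.05, 0, 0],
    [100, 0, -0.05, 0, 0],
    [100, 0, -0.05, 0, 0],
    [100, 0, -0.05, 0, 0],
  ],
  newtons=30,
)

```text
clock: 2.45
position: [0.504, 0.1489, 0.2307]
tool_rot: [3.138, -0.001, 2.836]
force: [1.0, -0.1, 0.3]
grip_width: 0.0852
```

Call:
drive_tool(
  series=[
    [100, -0.005, -0.05, 0, 0.038],
    [100, -0.005, -0.05, 0, 0.038],
    [100, -0.005, -0.05, 0, 0.038],
    [100, -0.005, -0.05, 0, 0.038],
    [100, -0.005, -0.05, 0, 0.038],
    [100, -0.005, -0.05, 0, 0.038],
    [100, -0.005, -0.05, -0.02, 0.038],
    [100, -0.01, -0.048, -0.03, 0.038],
  ],
)

```text
clock: 3.25
position: [0.4609, -0.2396, 0.1904]
tool_rot: [3.14, 0.009, -3.132]
force: [2.0, 0.4, -0.1]
grip_width: 0.0853
```

```bash
cat > look.py <<'E'
from h import *
import sys
s=bot.observe();i=bot.camera_info("wrist");f=bot.grab_frame("wrist");cv2.imwrite(f"pics/{sys.argv[1]}.png",f[:,:,::-1])
print(np.round(s['position'],4),np.round(s['tool_rot'],3),s['grip_width'],s['clock'])
for a in sys.argv[2:]:
    x,y,z=map(float,a.split(','));print(a,np.round(proj(i,[[x,y,z]])[0],0))
E
python3 look.py w1 .4575,-.2512,.066 .4548,-.2474,.006
```

```text
[ 0.4609 -0.2396  0.1904] [ 3.14   0.009 -3.132] 0.08531361207222897 3.25
.4575,-.2512,.066 [261. 189.]
.4548,-.2474,.006 [268. 172.]
```

View pics/w1.png

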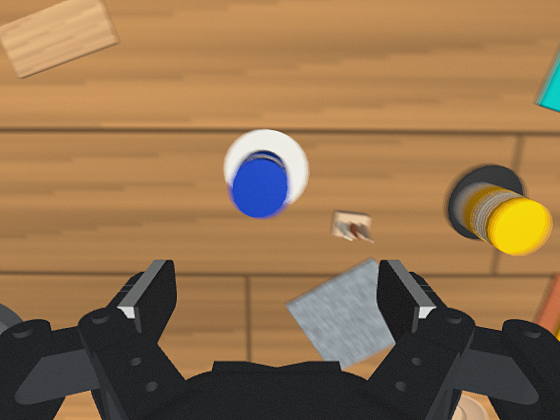

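Call:
drive_tool(
  series=[
    [100, -0.003, -0.012, -0.02, 0],
    [100, 0, 0, -0.04, 0],
    [100, 0, 0, -0.04, 0],
    [100, 0, 0, -0.04, 0],
    [100, 0, 0, -0.02, 0],
    [100, 0, 0, 0, 0],
  ],
)

```text
clock: 3.9
position: [0.4519, -0.2624, 0.0207]
tool_rot: [-3.141, 0.006, 3.14]
force: [-0.7, -0.1, 0.7]
grip_width: 0.0856
```

Call:
drive_tool(
  series=[
    [100, 0.0055, 0.011, 0.006, 0],
    [100, 0, 0, 0, 0],
  ],
)

```text
clock: 4.1
position: [0.4583, -0.2506, 0.0285]
tool_rot: [-3.141, 0.006, 3.14]
force: [0.2, -0.2, 0.3]
grip_width: 0.0852
```

```bash
python3 look.py w2 .4575,-.2512,.066
```

```text
[ 0.4583 -0.2506  0.0285] [-3.141  0.006  3.14 ] 0.08519448993398239 4.1
.4575,-.2512,.066 [274. 309.]
```

View pics/w2.png

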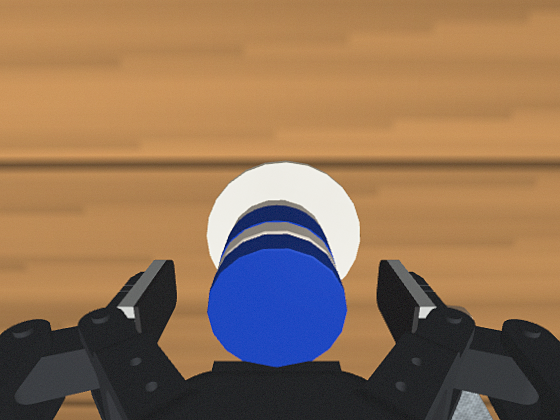

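The blue lid sits centred between the jaws at about (277,305). I'll close now.

Call:
drive_tool(
  series=[
    [40, 0, 0, 0, 0],
    [40, 0, 0, 0, 0],
    [40, 0, 0, 0, 0],
    [40, 0, 0, 0, 0],
    [40, 0, 0, 0, 0],
    [40, 0, 0, 0, 0],
  ],
  newtons=35,
)

```text
clock: 4.75
position: [0.4594, -0.2523, 0.0319]
tool_rot: [-3.138, 0.011, 3.139]
force: [0.6, -0.9, -1.1]
grip_width: 0.0487
```

Call:
drive_tool(
  series=[
    [40, 0, 0, 0.03, 0],
    [40, 0, 0, 0.04, 0],
    [40, 0, 0, 0.04, 0],
    [40, 0.033, 0.02, 0, 0],
    [40, 0.033, 0.02, 0, 0],
    [40, 0.033, 0.02, 0, 0],
    [40, 0.033, 0.02, 0, 0],
    [40, 0.025, 0.015, 0, 0],
    [40, 0, 0, 0, 0],
    [40, 0, 0, 0, 0],
  ],
)

```text
clock: 5.75
position: [0.6194, -0.1532, 0.1458]
tool_rot: [-3.139, 0.009, 3.136]
force: [-0.2, -0.7, -1.4]
grip_width: 0.0484
```

Call:
drive_tool(
  series=[
    [40, 0.004, 0.003, -0.04, 0],
    [40, 0, 0, -0.03, 0],
    [40, 0, 0, -0.02, 0],
    [40, 0, 0, 0, 0],
    [40, 0, 0, 0, 0],
  ],
)

```text
clock: 6.25
position: [0.6212, -0.1533, 0.0542]
tool_rot: [-3.138, 0.009, 3.132]
force: [0.3, 0.3, -1.0]
grip_width: 0.0485
```

Call:
drive_tool(
  series=[
    [40, 0, 0, -0.01, 0],
    [40, 0, 0, -0.006, 0],
    [40, 0, 0, -0.003, 0],
    [40, 0, 0, 0, 0],
  ],
)

```text
clock: 6.65
position: [0.6222, -0.1543, 0.0369]
tool_rot: [-3.137, 0.013, 3.131]
force: [0.2, 0.7, -1.9]
grip_width: 0.0485
```

Call:
drive_tool(
  series=[
    [40, 0, 0, -0.003, 0],
    [40, 0, 0, -0.002, 0],
    [40, 0, 0, -0.002, 0],
    [40, 0, 0, 0, 0],
  ],
)

```text
clock: 7.05
position: [0.6233, -0.1545, 0.0317]
tool_rot: [-3.137, 0.015, 3.131]
force: [0.5, 0.6, -1.4]
grip_width: 0.0489
```

Call:
drive_tool(
  series=[
    [40, 0, 0, -0.002, 0],
    [40, 0, 0, -0.001, 0],
  ],
)

```text
clock: 7.25
position: [0.6237, -0.1547, 0.0313]
tool_rot: [-3.137, 0.017, 3.131]
force: [-9.1, 3.0, 19.2]
grip_width: 0.0482
```

Contact at z≈0.031. I'll release and retreat.

Call:
drive_tool(
  series=[
    [60, 0, 0, 0.001, 0],
    [70, 0, 0, 0.0, 0],
    [100, 0, 0, 0, 0],
    [100, 0, 0, 0.0, 0],
    [100, 0, 0, 0.04, 0],
    [100, 0, 0, 0.05, 0],
    [100, -0.015, 0.01, 0.05, 0],
    [100, 0, 0, 0, 0],
    [100, 0, 0, 0, 0],
  ],
)

```text
clock: 8.15
position: [0.6081, -0.1447, 0.1729]
tool_rot: [-3.137, 0.015, 3.131]
force: [-0.2, -0.3, -1.7]
grip_width: 0.0856
```

```bash
python3 look.py w3 .4906,-.0317,.066 .6237,-.1547,.066
python3 - <<'E'
from h import *
cv2.imwrite("pics/s1.png",bot.grab_frame("scene")[150:350,130:430,::-1].repeat(2,0).repeat(2,1))
E
```

```text
[ 0.6081 -0.1447  0.1729] [-3.137  0.015  3.131] 0.08560111008307603 8.15
.4906,-.0317,.066 [445.  28.]
.6237,-.1547,.066 [264. 218.]
```

View pics/s1.png

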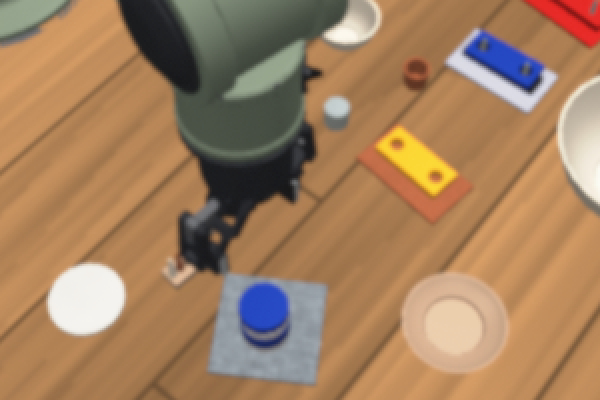

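View pics/w3.png

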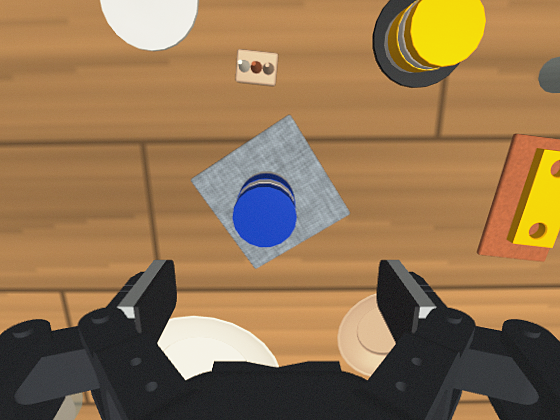

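The blue jar stands on the mat at (264,217). Next is the honey jar.

Call:
drive_tool(
  series=[
    [100, -0.03, 0.029, 0, 0],
    [100, -0.03, 0.029, 0, 0],
    [100, -0.03, 0.029, -0.01, 0],
    [100, -0.0275, 0.026, -0.03, 0],
    [100, 0, 0, -0.02, 0],
    [100, 0, 0, 0, 0],
    [100, 0, 0, 0, 0],
  ],
)

```text
clock: 8.95
position: [0.4831, -0.0296, 0.1037]
tool_rot: [-3.136, 0.004, 3.129]
force: [0.4, -0.9, 0.3]
grip_width: 0.0854
```

Call:
drive_tool(
  series=[
    [100, 0.0075, -0.002, -0.03, 0],
    [100, 0, 0, -0.025, 0],
    [100, 0, 0, -0.01, 0],
    [100, 0, 0, 0, 0],
    [100, 0, 0, 0, 0],
  ],
)

```text
clock: 9.45
position: [0.4947, -0.0344, 0.0395]
tool_rot: [-3.135, 0.008, 3.125]
force: [0.6, 0.4, -0.5]
grip_width: 0.0856
```

```bash
python3 look.py w4 .4906,-.0317,.066
```

```text
[ 0.4947 -0.0344  0.0395] [-3.135  0.008  3.125] 0.08561608278160812 9.45
.4906,-.0317,.066 [282. 285.]
```

View pics/w4.png

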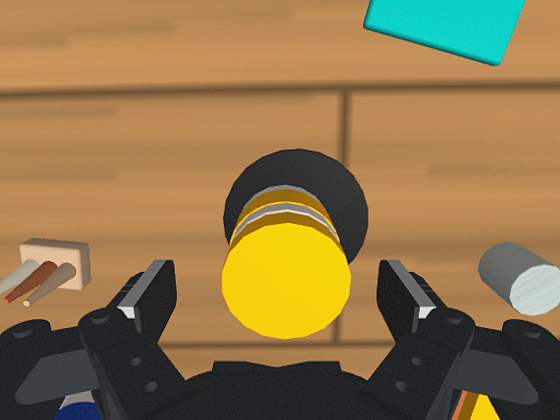

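Call:
drive_tool(
  series=[
    [100, -0.006, 0.004, -0.006, 0],
    [100, 0, 0, 0, 0],
    [40, 0, 0, 0, 0],
    [40, 0, 0, 0, 0],
    [40, 0, 0, 0, 0],
    [40, 0, 0, 0, 0],
    [40, 0, 0, 0, 0],
    [40, 0, 0, 0, 0],
  ],
)

```text
clock: 10.3
position: [0.4896, -0.0298, 0.0362]
tool_rot: [-3.135, 0.012, 3.126]
force: [-0.1, 0.2, -1.7]
grip_width: 0.0483
```

Call:
drive_tool(
  series=[
    [40, 0, 0, 0.03, 0],
    [40, 0, 0, 0.04, 0],
    [40, 0, 0, 0.03, 0],
    [40, -0.006, -0.036, 0, 0],
    [40, -0.006, -0.036, 0, 0],
    [40, -0.006, -0.036, 0, 0],
    [40, -0.006, -0.036, 0, 0],
    [40, -0.006, -0.036, 0, 0],
    [40, -0.005, -0.037, 0, 0],
    [40, 0, 0, 0, 0],
    [40, 0, 0, 0, 0],
    [40, 0, 0, 0, 0],
  ],
)

```text
clock: 11.5
position: [0.4509, -0.2541, 0.1396]
tool_rot: [-3.135, 0.011, 3.129]
force: [-0.4, -0.2, -2.5]
grip_width: 0.0483
```

```bash
python3 look.py w5 .4548,-.2474,.006
```

```text
[ 0.4509 -0.2541  0.1396] [-3.135  0.011  3.129] 0.04827174510789369 11.5
.4548,-.2474,.006 [285. 195.]
```

View pics/w5.png

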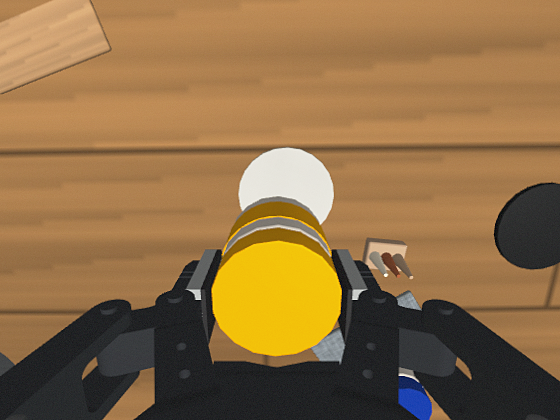

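```bash
python3 - <<'E'
from h import *
i=bot.camera_info("wrist")
print(toplane(i,[[278,298]],.1694),toplane(i,[[286,194]],.006),bot.observe()['position'])
E
```

```text
[[ 0.45060439 -0.25253532  0.1694    ]] [[ 0.45415068 -0.24609309  0.006     ]] [ 0.45104442 -0.25369835  0.13957076]
```

Call:
drive_tool(
  series=[
    [40, 0.0035, 0.006, -0.03, 0],
    [40, 0, 0, -0.03, 0],
    [40, 0, 0, -0.02, 0],
    [40, 0, 0, 0, 0],
    [40, 0, 0, 0, 0],
  ],
)

```text
clock: 12.05
position: [0.4572, -0.2429, 0.0584]
tool_rot: [-3.136, 0.014, 3.137]
force: [0.9, -0.1, -1.1]
grip_width: 0.0484
```

Call:
drive_tool(
  series=[
    [40, -0.003, -0.004, -0.008, 0],
    [40, 0, 0, -0.006, 0],
    [40, 0, 0, -0.003, 0],
    [40, 0, 0, 0, 0],
    [40, 0, 0, 0, 0],
  ],
)

```text
clock: 12.55
position: [0.4555, -0.2474, 0.0429]
tool_rot: [-3.134, 0.017, 3.137]
force: [-0.4, -0.2, -1.8]
grip_width: 0.048
```

Call:
drive_tool(
  series=[
    [40, 0, 0, -0.003, 0],
    [40, 0, 0, -0.002, 0],
    [40, 0, 0, -0.002, 0],
    [40, 0, 0, -0.001, 0],
  ],
)

```text
clock: 12.95
position: [0.4563, -0.2478, 0.0358]
tool_rot: [-3.134, 0.019, 3.137]
force: [-9.7, 5.0, 45.5]
grip_width: 0.0483
```

Call:
drive_tool(
  series=[
    [40, 0, 0, 0.001, 0],
    [60, 0, 0, 0.0, 0],
    [70, 0, 0, 0, 0],
    [100, 0, 0, 0.0, 0],
    [100, 0, 0, 0.0, 0],
    [100, 0, 0, 0.04, 0],
    [100, 0, 0, 0.05, 0],
    [100, 0, 0, 0.04, 0],
    [100, 0, 0, 0, 0],
    [100, 0, 0, 0, 0],
  ],
)

```text
clock: 13.95
position: [0.4552, -0.2473, 0.1704]
tool_rot: [-3.134, 0.017, 3.137]
force: [-0.6, 0.6, -0.6]
grip_width: 0.0858
```

```bash
python3 look.py w6 .4555,-.2474,.066 .4545,-.247,.006 .6237,-.1547,.066 .4874,-.0246,.006
```

```text
[ 0.4552 -0.2473  0.1704] [-3.134  0.017  3.137] 0.08579291369423876 13.95
.4555,-.2474,.066 [277. 200.]
.4545,-.247,.006 [277. 180.]
.6237,-.1547,.066 [380. 378.]
.4874,-.0246,.006 [511. 214.]
```

View pics/w6.png

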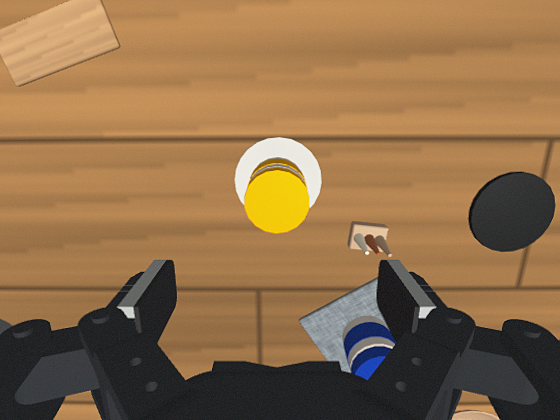

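The honey jar is centred on the white disc (lid 276,200, disc 278,180). Back to the blue jar.

Call:
drive_tool(
  series=[
    [100, 0.034, 0.0185, 0, 0],
    [100, 0.034, 0.0185, 0, 0],
    [100, 0.034, 0.0185, 0, 0],
    [100, 0.034, 0.0185, -0.01, 0],
    [100, 0.032, 0.0185, -0.03, 0],
    [100, 0, 0, -0.02, 0],
    [100, 0, 0, 0, 0],
    [100, 0, 0, 0, 0],
  ],
)

```text
clock: 14.8
position: [0.6248, -0.15, 0.0983]
tool_rot: [-3.137, 0.005, 3.134]
force: [-0.6, 0.1, 0.8]
grip_width: 0.0854
```

Call:
drive_tool(
  series=[
    [100, -0.001, -0.004, -0.03, 0],
    [100, 0, 0, -0.02, 0],
    [100, 0, 0, -0.01, 0],
    [100, 0, 0, 0, 0],
    [100, 0, 0, 0, 0],
  ],
)

```text
clock: 15.3
position: [0.6234, -0.1575, 0.0409]
tool_rot: [-3.136, 0.008, 3.13]
force: [-0.7, 0.4, -0.0]
grip_width: 0.0851
```

```bash
python3 look.py w7 .6237,-.1547,.066
```

```text
[ 0.6234 -0.1575  0.0409] [-3.136  0.008  3.13 ] 0.08508714968477203 15.3
.6237,-.1547,.066 [282. 293.]
```

View pics/w7.png

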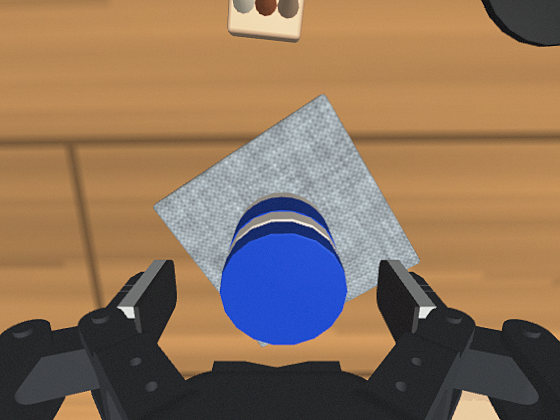

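Call:
drive_tool(
  series=[
    [100, 0, 0.003, -0.006, 0],
    [100, 0, 0, 0, 0],
    [40, 0, 0, 0, 0],
    [40, 0, 0, 0, 0],
    [40, 0, 0, 0, 0],
    [40, 0, 0, 0, 0],
    [40, 0, 0, 0, 0],
    [40, 0, 0, 0, 0],
  ],
)

```text
clock: 16.15
position: [0.6249, -0.1544, 0.0376]
tool_rot: [-3.135, 0.012, 3.13]
force: [-0.4, 0.2, -0.1]
grip_width: 0.0485
```

Call:
drive_tool(
  series=[
    [40, 0, 0, 0.03, 0],
    [40, 0, 0, 0.04, 0],
    [40, 0, 0, 0.03, 0],
    [40, -0.034, 0.032, 0, 0],
    [40, -0.034, 0.032, 0, 0],
    [40, -0.034, 0.032, 0, 0],
    [40, -0.03, 0.029, 0, 0],
    [40, 0, 0, 0, 0],
    [40, 0, 0, 0, 0],
    [40, 0, 0, 0, 0],
  ],
)

```text
clock: 17.15
position: [0.4868, -0.0263, 0.1405]
tool_rot: [-3.135, 0.012, 3.13]
force: [-0.2, -0.2, -1.6]
grip_width: 0.0481
```

```bash
python3 look.py w8 .4874,-.0246,.006
```

```text
[ 0.4868 -0.0263  0.1405] [-3.135  0.012  3.13 ] 0.048078849707594906 17.15
.4874,-.0246,.006 [279. 191.]
```

View pics/w8.png

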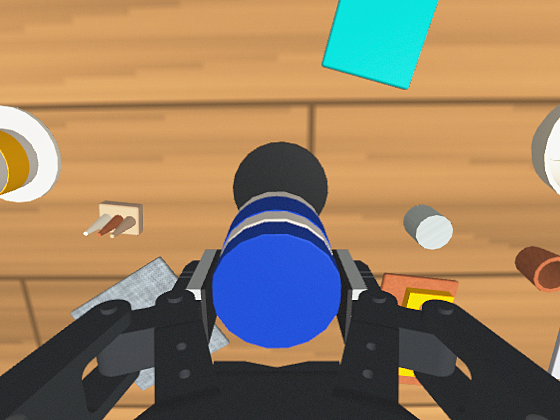

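Call:
drive_tool(
  series=[
    [40, 0.003, 0.002, -0.03, 0],
    [40, 0, 0, -0.03, 0],
    [40, 0, 0, -0.02, 0],
    [40, 0, 0, 0, 0],
    [40, 0, 0, 0, 0],
  ],
)

```text
clock: 17.7
position: [0.4936, -0.0281, 0.0582]
tool_rot: [-3.134, 0.016, 3.124]
force: [-0.4, 0.2, -1.6]
grip_width: 0.0476
```

Call:
drive_tool(
  series=[
    [40, -0.003, 0.003, -0.008, 0],
    [40, 0, 0, -0.006, 0],
    [40, 0, 0, 0, 0],
    [40, 0, 0, 0, 0],
  ],
)

```text
clock: 18.1
position: [0.492, -0.0252, 0.0454]
tool_rot: [-3.135, 0.02, 3.123]
force: [0.7, -0.3, -1.4]
grip_width: 0.0481
```

```bash
python3 look.py w9 .4874,-.0246,.006
```

```text
[ 0.492  -0.0252  0.0454] [-3.135  0.02   3.123] 0.04805943062830701 18.1
.4874,-.0246,.006 [277. 224.]
```

View pics/w9.png

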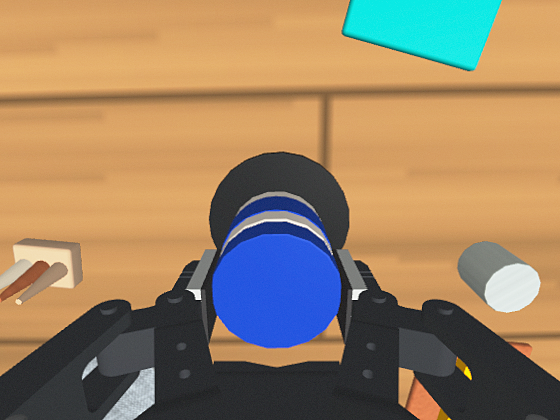

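```bash
python3 - <<'E'
from h import *
i=bot.camera_info("wrist")
print(toplane(i,[[277,291]],.0738),toplane(i,[[279,152]],.006),toplane(i,[[209,220],[349,220]],.006))
E
```

```text
[[ 0.48924162 -0.02441179  0.0738    ]] [[ 0.44675892 -0.02294041  0.006     ]] [[ 0.48464056 -0.06320476  0.006     ]
 [ 0.48583989  0.01604002  0.006     ]]
```

Call:
drive_tool(
  series=[
    [40, -0.003, 0, -0.003, 0],
    [40, 0, 0, -0.003, 0],
    [40, 0, 0, -0.001, 0],
    [40, 0, 0, 0, 0],
  ],
)

```text
clock: 18.55
position: [0.4891, -0.0252, 0.0384]
tool_rot: [-3.135, 0.021, 3.123]
force: [0.8, -0.7, -1.3]
grip_width: 0.0481
```

Call:
drive_tool(
  series=[
    [40, 0, 0, -0.001, 0],
    [40, 0, 0, -0.001, 0],
  ],
)

```text
clock: 18.75
position: [0.4897, -0.0253, 0.0372]
tool_rot: [-3.135, 0.022, 3.123]
force: [-10.4, 0.5, 45.1]
grip_width: 0.0483
```

Call:
drive_tool(
  series=[
    [40, 0, 0, 0.001, 0],
    [60, 0, 0, 0.0, 0],
    [70, 0, 0, 0, 0],
    [100, 0, 0, 0.0, 0],
    [100, 0, 0, 0.0, 0],
    [100, 0, 0, 0.04, 0],
    [100, 0, 0, 0.05, 0],
    [100, 0, 0, 0.05, 0],
    [100, 0, 0, 0, 0],
    [100, 0, 0, 0, 0],
  ],
)

```text
clock: 19.75
position: [0.4885, -0.0254, 0.1825]
tool_rot: [-3.135, 0.02, 3.123]
force: [-0.2, 0.7, -0.0]
grip_width: 0.0853
```

```bash
python3 look.py w10 .488,-.0252,.066 .4868,-.0236,.006
```

```text
[ 0.4885 -0.0254  0.1825] [-3.135  0.02   3.123] 0.08528209096627651 19.75
.488,-.0252,.066 [277. 194.]
.4868,-.0236,.006 [279. 176.]
```

View pics/w10.png

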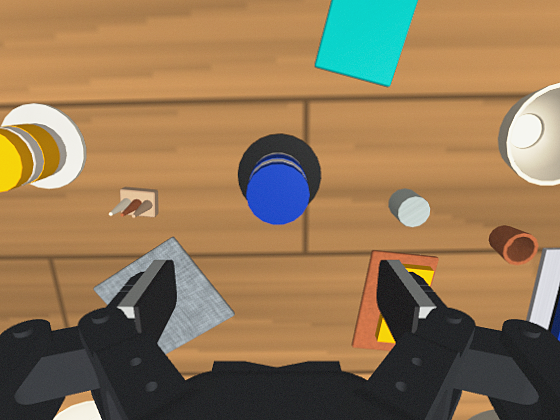

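The blue jar is centred on the black disc (lid 277,194, disc 279,175). Tiles next.

Call:
drive_tool(
  series=[
    [100, 0.02, 0.044, 0, 0],
    [100, 0.02, 0.044, 0, 0],
    [100, 0.02, 0.044, 0, 0],
    [100, 0.02, 0.044, 0, 0],
    [100, 0.02, 0.044, 0, 0],
    [100, 0.02, 0.044, 0, 0],
    [100, 0.019, 0.042, 0, 0.01],
    [100, 0, 0, 0, 0],
    [100, 0, 0, 0, 0],
  ],
)

```text
clock: 20.7
position: [0.6258, 0.2911, 0.1676]
tool_rot: [-3.127, 0.004, 3.128]
force: [-0.0, -1.6, -0.3]
grip_width: 0.0852
```

```bash
python3 look.py w11 .657,.2815,.042 .597,.2815,.042
```

```text
[0.6258 0.2911 0.1676] [-3.127  0.004  3.128] 0.08524305947044329 20.7
.657,.2815,.042 [267. 230.]
.597,.2815,.042 [266. 159.]
```

View pics/w11.png

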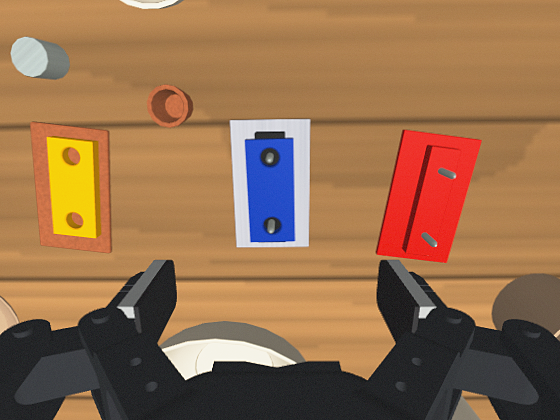

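```bash
python3 - <<'E'
import cv2
a=cv2.imread("pics/w11.png")[110:260,20:320]
cv2.imwrite("pics/c11.png",cv2.resize(a[:,200:300],(400,600),interpolation=2))
cv2.imwrite("pics/c11b.png",cv2.resize(a[:,0:100],(400,600),interpolation=2))
E
```

```text
(no output)
```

View pics/c11.png

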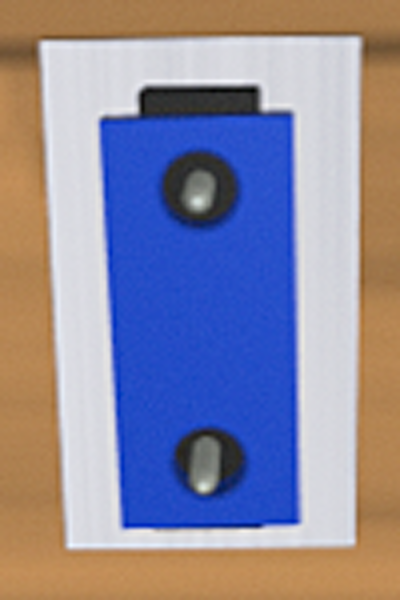

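View pics/c11b.png

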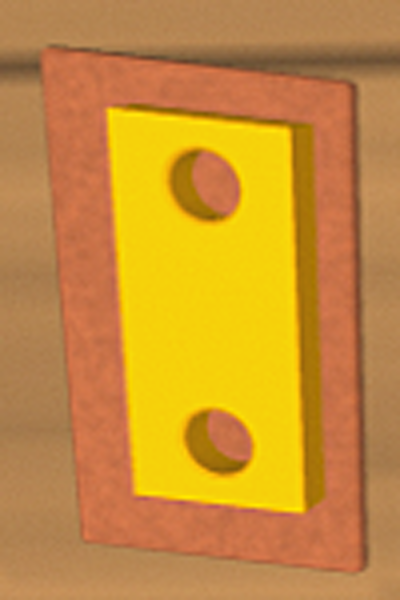

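```bash
python3 - <<'E'
from h import *
i=bot.camera_info("wrist")
def q(n,pts,ox,z):
    p=(np.array(pts)+.5)/4-.5+[ox,110]; w=toplane(i,p,z)[:,:2]*1000
    c=w.mean(0)
    if len(w)==4: d=(w[2]+w[3]-w[0]-w[1])/2; e=(w[1]+w[3]-w[0]-w[2])/2
    else: d=w[1]-w[0]; e=[0,0]
    print(n,np.round(c,1),"len",np.round(np.hypot(*d),1),"wid",np.round(np.hypot(*e),1),"ang",np.round(np.degrees(np.arctan2(d[1],d[0])),1))
q("pins",[[197,203],[204,483]],220,.041)
q("bluetile",[[102,118],[292,114],[122,525],[298,522]],220,.028)
q("base",[[40,40],[362,38],[66,548],[355,546]],220,.006)
q("honey",[[108,108],[293,125],[133,494],[305,512]],20,.016)
q("slab",[[43,46],[357,84],[84,541],[366,572]],20,.006)
print(bot.observe()['position'],bot.observe()['tool_rot'])
E
```

```text
pins [627.4 284.8] len 59.3 wid 0.0 ang 0.4
bluetile [626.8 285. ] len 89.7 wid 39.1 ang 0.8
base [627.2 284.8] len 119.4 wid 69.9 ang 0.1
honey [625.8 105.4] len 90.4 wid 40.7 ang -7.6
slab [629.6  99.3] len 119.0 wid 70.2 ang -7.4
[0.62532588 0.29150752 0.16745875] [-3.12792579e+00  2.87601003e-03  3.12868304e+00]
```

Call:
drive_tool(
  series=[
    [100, 0.0015, -0.0065, -0.03, 0.02],
    [100, 0, 0, -0.04, 0],
    [100, 0, 0, -0.02, 0],
    [100, 0, 0, 0, 0],
    [100, 0, 0, 0, 0],
  ],
)

```text
clock: 21.25
position: [0.626, 0.2795, 0.0736]
tool_rot: [-3.126, 0.001, -3.139]
force: [1.3, -0.3, 0.7]
grip_width: 0.0854
```

Call:
drive_tool(
  series=[
    [100, 0.001, 0.005, -0.02, 0],
    [100, 0, 0, -0.02, 0],
    [100, 0, 0, -0.005, 0],
    [100, 0, 0, 0, 0],
    [100, 0, 0, 0, 0],
  ],
)

```text
clock: 21.75
position: [0.6293, 0.2849, 0.0313]
tool_rot: [-3.129, 0.006, -3.14]
force: [-0.0, 0.3, 0.8]
grip_width: 0.0854
```

```bash
python3 look.py w12 .627,.285,.028
```

```text
[0.6293 0.2849 0.0313] [-3.129  0.006 -3.14 ] 0.08536748288671668 21.75
.627,.285,.028 [276. 256.]
```

View pics/w12.png

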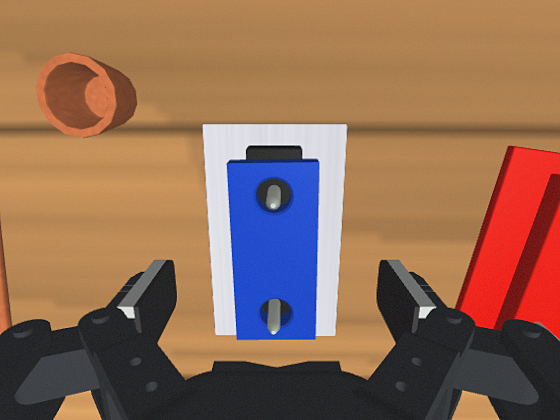

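Call:
drive_tool(
  series=[
    [100, -0.0025, 0, -0.009, 0],
    [100, 0, 0, -0.004, 0],
    [100, 0, 0, 0, 0],
    [100, 0, 0, 0, 0],
  ],
)

```text
clock: 22.2
position: [0.6273, 0.2854, 0.019]
tool_rot: [-3.13, 0.008, -3.14]
force: [-0.3, -1.1, 0.5]
grip_width: 0.0853
```

Call:
drive_tool(
  series=[
    [30, 0, 0, -0.0005, 0],
    [30, 0, 0, -0.0005, 0],
    [30, 0, 0, -0.0005, 0],
    [30, 0, 0, 0, 0],
    [30, 0, 0, 0, 0],
    [30, 0, 0, 0, 0],
    [30, 0, 0, 0, 0],
  ],
  newtons=40,
)

```text
clock: 22.9
position: [0.6276, 0.2854, 0.018]
tool_rot: [-3.13, 0.009, -3.14]
force: [-0.1, -0.6, 1.4]
grip_width: 0.0389
```

```bash
python3 look.py w13
```

```text
[0.6276 0.2854 0.018 ] [-3.13   0.009 -3.14 ] 0.03890265065789035 22.9
```

View pics/w13.png

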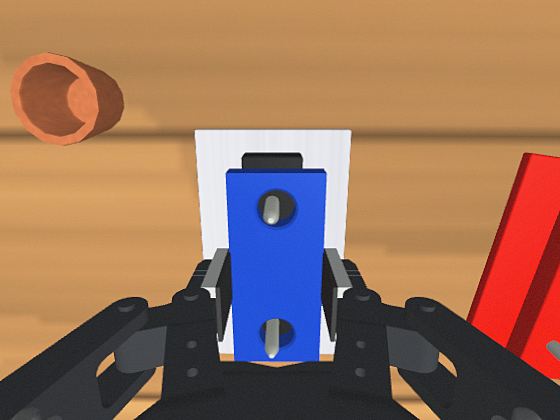

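Call:
drive_tool(
  series=[
    [30, 0, 0, 0.01, 0],
    [30, 0, 0, 0.02, 0],
    [30, 0, 0, 0.02, 0],
    [30, 0, 0, 0.03, 0],
    [30, 0, 0, 0.03, 0],
    [30, 0, 0, 0, 0],
  ],
)

```text
clock: 23.55
position: [0.627, 0.2849, 0.1345]
tool_rot: [-3.13, 0.008, -3.14]
force: [0.7, -0.1, -0.4]
grip_width: 0.0389
```

```bash
python3 look.py w14
```

```text
[0.627  0.2849 0.1345] [-3.13   0.008 -3.14 ] 0.038855480345775045 23.55
```

View pics/w14.png

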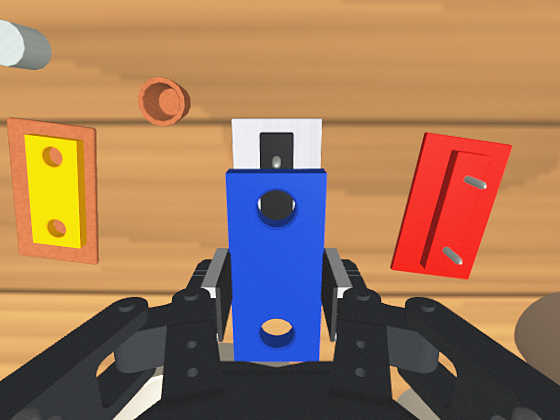

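Call:
drive_tool(
  series=[
    [30, 0, -0.045, 0, 0],
    [30, 0, -0.045, 0, 0],
    [30, 0, -0.045, 0, 0],
    [30, 0, -0.045, 0, 0],
    [30, 0, -0.045, 0, 0],
    [30, 0, -0.045, 0, 0],
    [30, 0, -0.045, 0, 0],
    [30, 0, -0.045, 0, 0],
    [30, 0, -0.045, 0, 0],
    [30, 0, -0.03, -0.02, 0],
    [30, 0, 0, -0.02, 0],
    [30, 0, 0, 0, 0],
  ],
)

```text
clock: 24.8
position: [0.6165, -0.1665, 0.0857]
tool_rot: [-3.129, -0.003, -3.137]
force: [0.9, 0.8, -1.0]
grip_width: 0.0387
```

Call:
drive_tool(
  series=[
    [30, 0.007, 0.015, -0.02, 0],
    [30, 0, 0, -0.03, 0],
    [30, 0, 0, -0.015, 0],
    [30, 0, 0, 0, 0],
    [30, 0, 0, 0, 0],
  ],
)

```text
clock: 25.3
position: [0.6244, -0.1492, 0.0212]
tool_rot: [-3.13, -0.002, -3.136]
force: [-0.2, 0.3, -0.3]
grip_width: 0.0387
```

Call:
drive_tool(
  series=[
    [30, 0, 0, -0.006, 0],
    [30, 0, 0, -0.004, 0],
    [30, 0, 0, -0.002, 0],
    [30, 0, 0, -0.001, 0],
    [30, 0, 0, 0, 0],
  ],
)

```text
clock: 25.8
position: [0.6261, -0.1497, 0.0107]
tool_rot: [-3.129, 0.002, -3.136]
force: [0.1, 0.3, -0.0]
grip_width: 0.0388
```

Call:
drive_tool(
  series=[
    [30, 0, 0, -0.002, 0],
    [30, 0, 0, -0.001, 0],
    [30, 0, 0, -0.001, 0],
  ],
)

```text
clock: 26.1
position: [0.6262, -0.1498, 0.0068]
tool_rot: [-3.129, 0.002, -3.136]
force: [-0.1, -0.1, -0.9]
grip_width: 0.0389
```

Call:
drive_tool(
  series=[
    [30, 0, 0, -0.001, 0],
    [60, 0, 0, 0, 0],
    [80, 0, 0, 0, 0],
    [100, 0, 0, 0, 0],
    [100, 0, 0, 0, 0],
    [100, 0, 0, 0.04, 0],
    [100, 0, 0, 0.05, 0],
    [100, 0, 0, 0.05, 0],
    [100, 0, 0, 0, 0],
    [100, 0, 0, 0, 0],
  ],
)

```text
clock: 27.1
position: [0.6247, -0.1495, 0.1501]
tool_rot: [-3.129, 0.0, -3.136]
force: [-0.1, -0.4, -0.8]
grip_width: 0.0854
```

```bash
python3 look.py w15
```

```text
[ 0.6247 -0.1495  0.1501] [-3.129  0.    -3.136] 0.0854374265715559 27.1
```

View pics/w15.png

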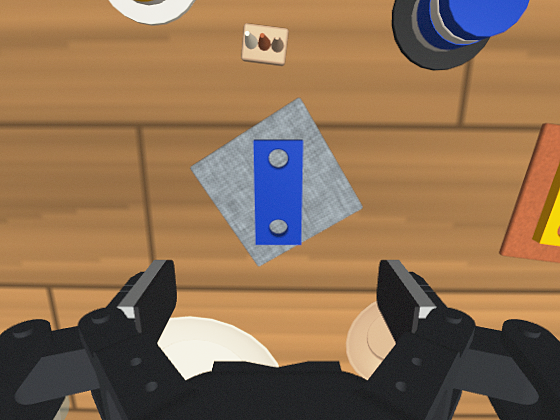

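The blue tile lies flat on the mat, with its holes at (278,158) and (278,226). Now the honey tile.

Call:
drive_tool(
  series=[
    [100, 0, 0.043, 0, -0.023],
    [100, 0, 0.043, 0, -0.023],
    [100, 0, 0.043, 0, -0.023],
    [100, 0, 0.043, 0, -0.023],
    [100, 0, 0.043, 0, -0.023],
    [100, 0, 0.04, 0, -0.023],
    [100, 0, 0, -0.02, 0],
    [100, 0, 0, 0, 0],
    [100, 0, 0, 0, 0],
  ],
)

```text
clock: 28.05
position: [0.6196, 0.1134, 0.1211]
tool_rot: [-3.125, -0.01, 3.001]
force: [-0.4, -0.3, 0.8]
grip_width: 0.0853
```

```bash
python3 look.py w16 .6258,.1054,.016
python3 - <<'E'
import cv2
a=cv2.imread("pics/w16.png")[100:300,190:350]
cv2.imwrite("pics/c16.png",cv2.resize(a,(480,600),interpolation=2))
E
```

```text
[0.6196 0.1134 0.1211] [-3.125 -0.01   3.001] 0.08534831846414248 28.05
.6258,.1054,.016 [269. 212.]
```

View pics/c16.png

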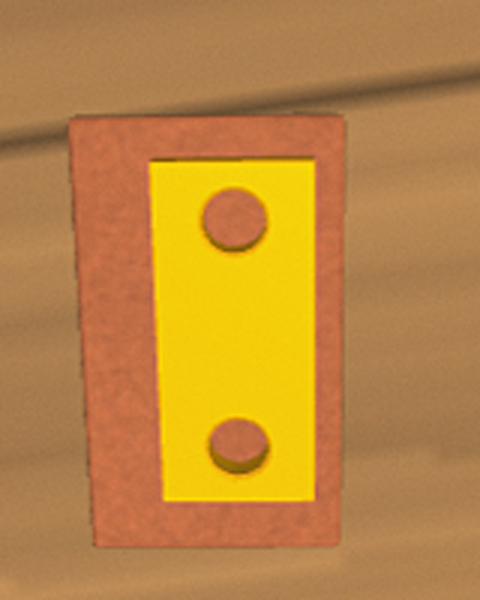

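```bash
cat > quad.py <<'E'
from h import *
def q(n,pts,s,o,z):
    i=bot.camera_info("wrist")
    p=(np.array(pts)+.5)/s-.5+o; w=toplane(i,p,z)[:,:2]*1000
    d=(w[2]+w[3]-w[0]-w[1])/2; e=(w[1]+w[3]-w[0]-w[2])/2
    print(n,np.round(w.mean(0),1),"len",np.round(np.hypot(*d),1),"wid",np.round(np.hypot(*e),1),"ang",np.round(np.degrees(np.arctan2(d[1],d[0])),1))
E
python3 - <<'E'
from quad import *
q("honey",[[150,160],[315,160],[164,500],[315,501]],3,[190,100],.016)
q("slab",[[70,115],[345,115],[96,547],[341,546]],3,[190,100],.006)
print(bot.observe()['position'])
E
```

```text
honey [625.9 104.3] len 90.5 wid 40.2 ang -7.3
slab [629.5  97.2] len 119.6 wid 68.9 ang -7.3
[0.61940149 0.11284011 0.1209806 ]
```

Call:
drive_tool(
  series=[
    [100, 0.0065, -0.008, -0.03, 0.01],
    [100, 0, 0, -0.03, 0],
    [100, 0, 0, -0.015, 0],
    [100, 0, 0, 0, 0],
    [100, 0, 0, 0, 0],
  ],
)

```text
clock: 28.6
position: [0.6284, 0.0997, 0.0474]
tool_rot: [-3.124, -0.006, 3.004]
force: [-0.3, 0.5, 0.7]
grip_width: 0.0855
```

Call:
drive_tool(
  series=[
    [100, -0.002, 0.005, -0.015, 0],
    [100, 0, 0, -0.012, 0],
    [100, 0, 0, -0.005, 0],
    [100, 0, 0, 0, 0],
    [100, 0, 0, 0, 0],
  ],
)

```text
clock: 29.1
position: [0.6277, 0.1054, 0.0159]
tool_rot: [-3.126, -0.003, 3.004]
force: [0.1, -0.4, -0.1]
grip_width: 0.0852
```

```bash
python3 look.py w17 .626,.105,.016
```

```text
[0.6277 0.1054 0.0159] [-3.126e+00 -3.000e-03  3.004e+00] 0.08520420821175746 29.1
.626,.105,.016 [274. 260.]
```

View pics/w17.png

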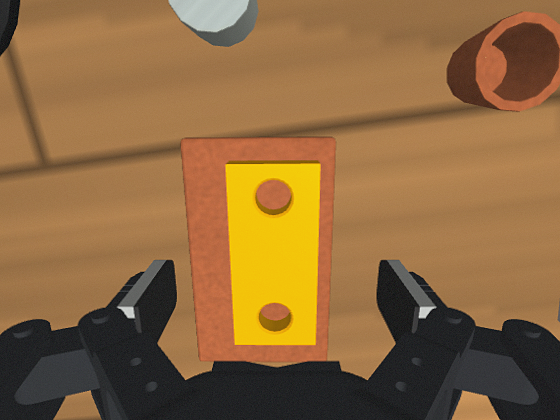

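Call:
drive_tool(
  series=[
    [100, -0.0015, 0, -0.006, 0],
    [100, 0, 0, -0.003, 0],
    [100, 0, 0, 0, 0],
    [30, 0, 0, -0.0005, 0],
    [30, 0, 0, -0.0005, 0],
    [30, 0, 0, 0, 0],
    [30, 0, 0, 0, 0],
    [30, 0, 0, 0, 0],
    [30, 0, 0, 0, 0],
    [30, 0, 0, 0, 0],
  ],
)

```text
clock: 30.15
position: [0.6267, 0.1055, 0.0063]
tool_rot: [-3.126, -0.001, 3.004]
force: [-0.1, -0.7, -0.7]
grip_width: 0.0391
```

Gripped (39 mm). Lifting.

Call:
drive_tool(
  series=[
    [30, 0, 0, 0.01, 0],
    [30, 0, 0, 0.02, 0],
    [30, 0, 0, 0.03, 0],
    [30, 0, 0, 0.03, 0],
    [30, 0, 0, 0.02, 0.045],
    [30, 0, 0.04, 0, 0.045],
    [30, 0, 0.045, 0, 0.045],
    [30, 0, 0.045, 0, 0],
    [30, 0, 0.045, 0, 0],
    [30, 0, 0, 0, 0],
    [30, 0, 0, 0, 0],
  ],
)

```text
clock: 31.25
position: [0.6259, 0.2852, 0.1292]
tool_rot: [-3.127, 0.004, 3.141]
force: [0.4, -2.3, -0.7]
grip_width: 0.0389
```

```bash
python3 look.py w18 .657,.285,.042 .597,.285,.042
```

```text
[0.6259 0.2852 0.1292] [-3.127  0.004  3.141] 0.03888644075345459 31.25
.657,.285,.042 [277. 248.]
.597,.285,.042 [277. 167.]
```

View pics/w18.png

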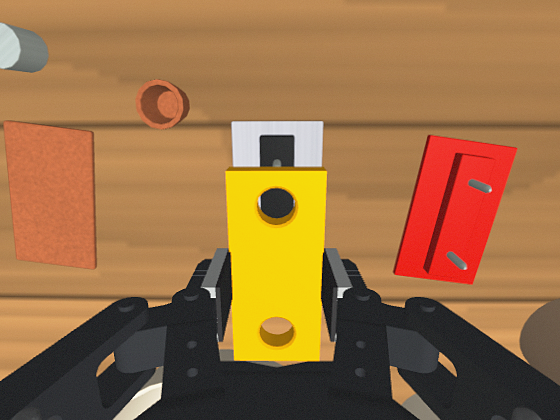

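```bash
python3 - <<'E'
from h import *
s=bot.observe();i=bot.camera_info("wrist");z=s['position'][2]+.0097
w=toplane(i,[[276.5,206],[277,332]],z);print(w,w.mean(0),s['position'],s['tool_rot'])
from quad import q
import cv2
f=cv2.imread("pics/w18.png")
cv2.imwrite("pics/c18.png",cv2.resize(f[110:375,200:360],(480,795)[:2],interpolation=2)[:600])
E
```

```text
[[0.59515811 0.28638828 0.1389069 ]
 [0.65570196 0.28668061 0.1389069 ]] [0.62543003 0.28653445 0.1389069 ] [0.62560556 0.28589276 0.1292069 ] [-3.12794001  0.00333549  3.14133804]
```

View pics/c18.png

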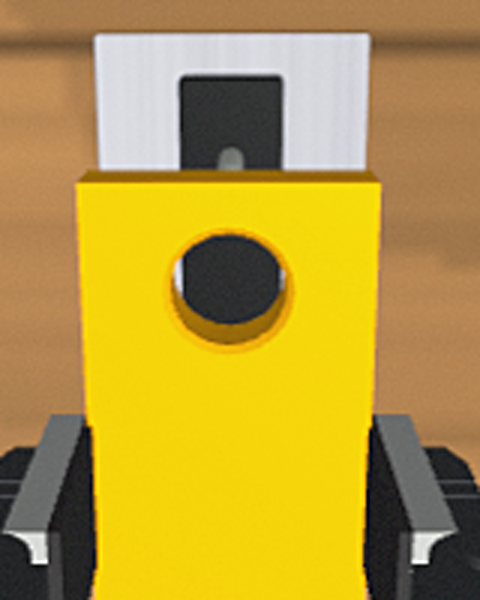

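Call:
drive_tool(
  series=[
    [30, 0.002, -0.001, -0.03, 0],
    [30, 0, 0, -0.025, 0],
    [30, 0, 0, -0.01, 0],
    [30, 0, 0, 0, 0],
    [30, 0, 0, 0, 0],
  ],
)

```text
clock: 31.8
position: [0.6296, 0.2807, 0.0659]
tool_rot: [-3.128, 0.006, 3.136]
force: [0.5, 0.0, -0.3]
grip_width: 0.0389
```

```bash
python3 look.py w19 .6574,.2848,.042 .5974,.2848,.042
python3 - <<'E'
import cv2
f=cv2.imread("pics/w19.png")
cv2.imwrite("pics/c19.png",cv2.resize(f[110:370,200:360],(369,600),interpolation=2))
E
```

```text
[0.6296 0.2807 0.0659] [-3.128  0.006  3.136] 0.0388734056658842 31.8
.6574,.2848,.042 [284. 289.]
.5974,.2848,.042 [284. 183.]
```

View pics/c19.png

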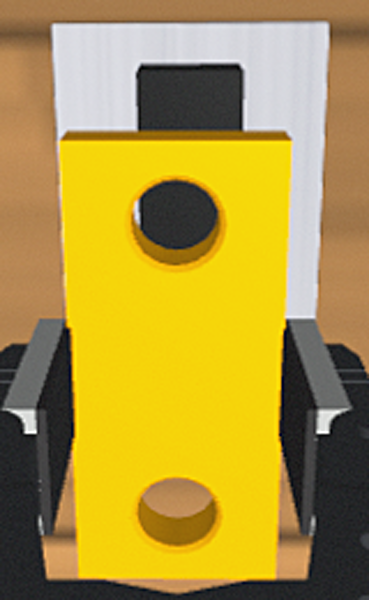

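Call:
drive_tool(
  series=[
    [30, -0.002, 0.0035, -0.006, 0],
    [30, 0, 0, -0.004, 0],
    [30, 0, 0, -0.001, 0],
    [30, 0, 0, 0, 0],
    [30, 0, 0, 0, 0],
  ],
)

```text
clock: 32.35
position: [0.6286, 0.2851, 0.0568]
tool_rot: [-3.13, 0.01, 3.137]
force: [0.6, -0.4, -0.5]
grip_width: 0.0387
```

```bash
python3 look.py w20 .6574,.2848,.042 .5974,.2848,.042
python3 - <<'E'
import cv2
f=cv2.imread("pics/w20.png")
cv2.imwrite("pics/c20.png",cv2.resize(f[110:370,200:360],(369,600),interpolation=2))
E
```

```text
[0.6286 0.2851 0.0568] [-3.13   0.01   3.137] 0.03866599305593756 32.35
.6574,.2848,.042 [276. 300.]
.5974,.2848,.042 [275. 190.]
```

View pics/c20.png

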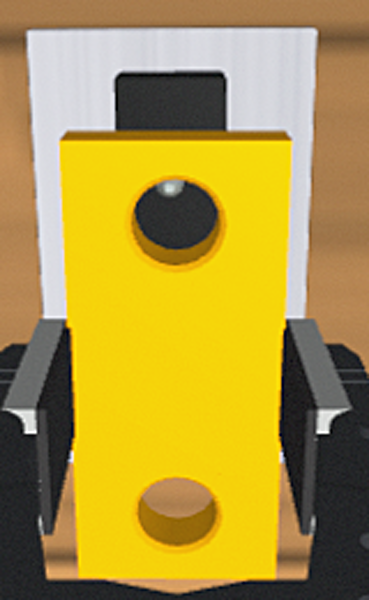

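Call:
drive_tool(
  series=[
    [30, -0.001, -0.001, -0.007, 0],
    [30, 0, 0, -0.006, 0],
    [30, 0, 0, -0.002, 0],
    [30, 0, 0, 0, 0],
  ],
)

```text
clock: 32.8
position: [0.6274, 0.2839, 0.0403]
tool_rot: [-3.13, 0.009, 3.136]
force: [-1.4, 0.3, -1.2]
grip_width: 0.0388
```

```bash
python3 look.py w21
python3 - <<'E'
import cv2
f=cv2.imread("pics/w21.png")
cv2.imwrite("pics/c21.png",cv2.resize(f[110:370,200:360],(369,600),interpolation=2))
E
```

```text
[0.6274 0.2839 0.0403] [-3.13   0.009  3.136] 0.03877221724067953 32.8
```

View pics/c21.png

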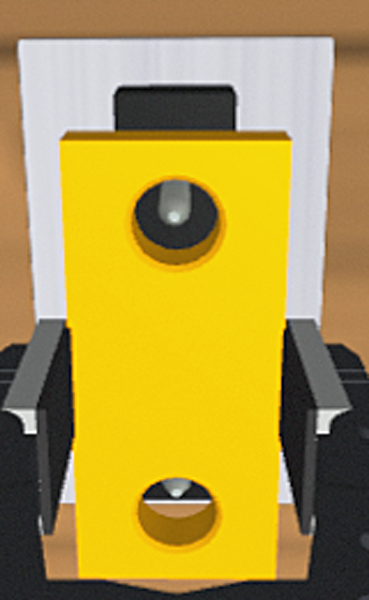

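Both pins show centred in the holes. Lowering.

Call:
drive_tool(
  series=[
    [30, 0, 0, -0.007, 0],
    [30, 0, 0, -0.006, 0],
    [30, 0, 0, -0.004, 0],
    [30, 0, 0, -0.001, 0],
    [30, 0, 0, 0, 0],
  ],
)

```text
clock: 33.35
position: [0.6274, 0.2839, 0.0207]
tool_rot: [-3.13, 0.009, 3.136]
force: [-0.3, -0.6, -1.4]
grip_width: 0.0386
```

Call:
drive_tool(
  series=[
    [30, 0, 0, -0.0015, 0],
    [30, 0, 0, -0.001, 0],
    [50, 0, 0, 0, 0],
    [60, 0, 0, 0, 0],
    [70, 0, 0, 0, 0],
    [100, 0, 0, 0, 0],
    [100, 0, 0, 0, 0],
    [100, 0, 0, 0.04, 0],
    [100, 0, 0, 0.05, 0],
    [100, 0, 0, 0.05, 0],
    [100, 0, 0, 0, 0],
    [100, 0, 0, 0, 0],
  ],
)

```text
clock: 34.55
position: [0.6264, 0.2834, 0.1631]
tool_rot: [-3.13, 0.009, 3.136]
force: [-1.5, 0.3, -0.3]
grip_width: 0.0855
```

```bash
python3 look.py w22
python3 - <<'E'
import cv2
from workcell import bot
f=cv2.imread("pics/w22.png")
cv2.imwrite("pics/c22.png",cv2.resize(f[110:270,200:360],(600,600),interpolation=2))
s=bot.grab_frame("side")[120:220,210:370,::-1];cv2.imwrite("pics/sd22.png",cv2.resize(s,(800,500),interpolation=2))
E
```

```text
[0.6264 0.2834 0.1631] [-3.13   0.009  3.136] 0.08554965318731748 34.55
```

View pics/c22.png

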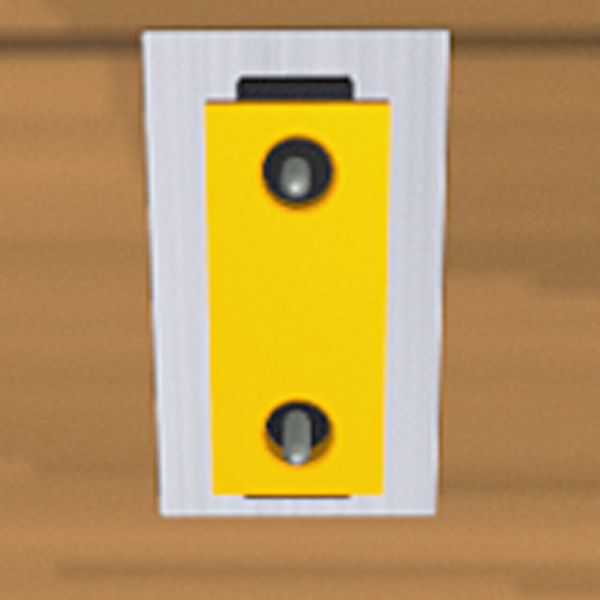

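View pics/sd22.png

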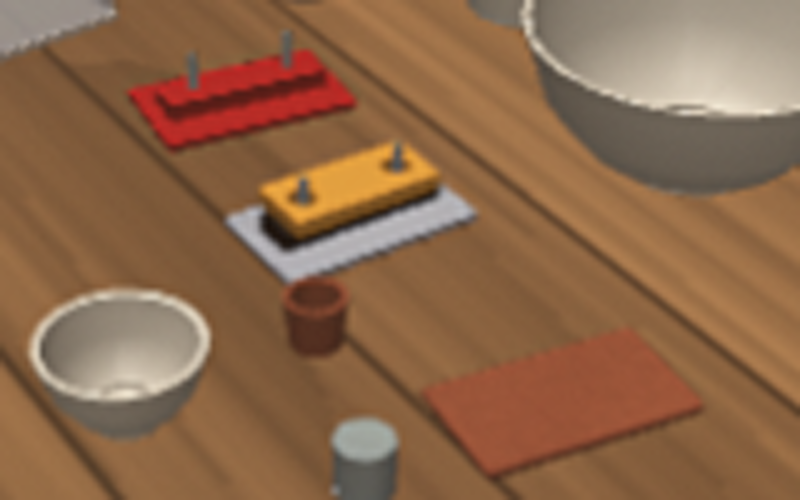

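The yellow tile is seated on both pins. Back to the blue tile on the mat.

Call:
drive_tool(
  series=[
    [100, 0, -0.045, 0, 0],
    [100, 0, -0.045, 0, 0],
    [100, 0, -0.045, 0, 0],
    [100, 0, -0.045, 0, 0],
    [100, 0, -0.045, 0, 0],
    [100, 0, -0.045, 0, 0],
    [100, 0, -0.045, 0, 0],
    [100, 0, -0.045, 0, 0],
    [100, 0, -0.045, -0.01, 0],
    [100, 0, -0.022, -0.03, 0],
    [100, 0, 0, -0.01, 0],
    [100, 0, 0, 0, 0],
  ],
)

```text
clock: 35.85
position: [0.6158, -0.1591, 0.0963]
tool_rot: [-3.127, -0.011, 3.139]
force: [0.3, 1.3, -0.4]
grip_width: 0.0851
```

```bash
python3 look.py w23
python3 - <<'E'
import cv2
f=cv2.imread("pics/w23.png")
cv2.imwrite("pics/c23.png",cv2.resize(f[110:310,190:350],(480,600),interpolation=2))
E
```

```text
[ 0.6158 -0.1591  0.0963] [-3.127 -0.011  3.139] 0.08513878656085144 35.85
```

View pics/c23.png

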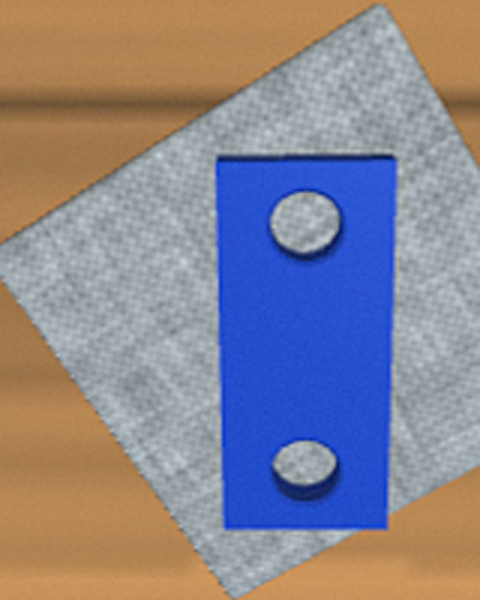

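```bash
python3 - <<'E'
from quad import *
q("blue",[[217,157],[397,156],[225,528],[386,528]],3,[190,110],.016)
print(bot.observe()['position'])
E
```

```text
blue [ 626.6 -149.1] len 91.2 wid 39.5 ang 0.5
[ 0.61580754 -0.15900841  0.09682142]
```

Call:
drive_tool(
  series=[
    [100, 0.009, 0.009, -0.02, 0.01],
    [100, 0, 0, -0.025, 0],
    [100, 0, 0, -0.015, 0],
    [100, 0, 0, 0, 0],
    [100, 0, 0, 0, 0],
  ],
)

```text
clock: 36.4
position: [0.6278, -0.1435, 0.0383]
tool_rot: [-3.129, -0.007, -3.126]
force: [-0.4, -0.0, 0.1]
grip_width: 0.0853
```

Call:
drive_tool(
  series=[
    [100, -0.001, -0.005, -0.012, 0],
    [100, 0, 0, -0.01, 0],
    [100, 0, 0, -0.003, 0],
    [100, 0, 0, 0, 0],
    [100, 0, 0, 0, 0],
  ],
)

```text
clock: 36.9
position: [0.6278, -0.1493, 0.0137]
tool_rot: [-3.128, -0.005, -3.127]
force: [-1.0, 0.0, 0.5]
grip_width: 0.0855
```

```bash
python3 look.py w24 .6265,-.1493,.016
```

```text
[ 0.6278 -0.1493  0.0137] [-3.128 -0.005 -3.127] 0.08548499056680244 36.9
.6265,-.1493,.016 [275. 263.]
```

View pics/w24.png

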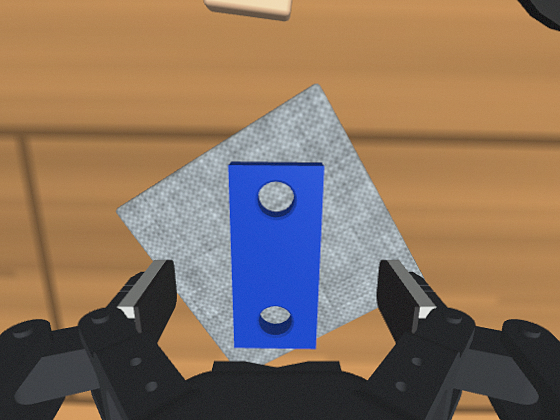

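Call:
drive_tool(
  series=[
    [100, -0.001, 0, -0.004, 0],
    [100, 0, 0, -0.003, 0],
    [30, 0, 0, -0.0005, 0],
    [30, 0, 0, -0.0005, 0],
    [30, 0, 0, 0, 0],
    [30, 0, 0, 0, 0],
    [30, 0, 0, 0, 0],
    [30, 0, 0, 0, 0],
    [30, 0, 0, 0, 0],
  ],
)

```text
clock: 37.85
position: [0.6272, -0.1492, 0.0061]
tool_rot: [-3.128, -0.003, -3.126]
force: [0.1, 0.3, -0.5]
grip_width: 0.0387
```

Call:
drive_tool(
  series=[
    [30, 0, 0, 0.01, 0],
    [30, 0, 0, 0.02, 0],
    [30, 0, 0, 0.03, 0],
    [30, 0, 0, 0.03, 0],
    [30, 0, 0.041, 0, -0.024],
    [30, 0, 0.041, 0, -0.024],
    [30, 0, 0.041, 0, -0.024],
    [30, 0, 0.041, 0, -0.024],
    [30, 0, 0.041, 0, -0.024],
    [30, 0, 0.038, 0, -0.023],
    [30, 0, 0, 0, 0],
    [30, 0, 0, 0, 0],
  ],
)

```text
clock: 39.05
position: [0.6259, 0.1019, 0.1084]
tool_rot: [-3.13, 0.002, 3.005]
force: [0.5, -1.2, -1.1]
grip_width: 0.0387
```

```bash
python3 look.py w25
```

```text
[0.6259 0.1019 0.1084] [-3.130e+00  2.000e-03  3.005e+00] 0.038698075643708765 39.05
```

View pics/w25.png

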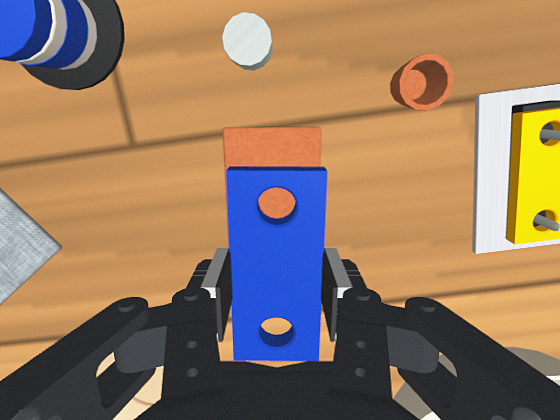

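```bash
python3 - <<'E'
from h import *
i=bot.camera_info("wrist");s=bot.observe();z=s['position'][2]+.0099
w=toplane(i,[[277,205],[276.5,332]],z);d=w[1]-w[0];print(w.mean(0),np.degrees(np.arctan2(d[1],d[0])))
c=toplane(i,[[223.5,127.5],[321.5,127]],.006);m=c.mean(0);e=c[1]-c[0];print(c,np.hypot(*e[:2]))
a=np.radians(-7.35);print("slab centre",m[:2]+.06*np.array([np.cos(a),np.sin(a)]),"edge ang",np.degrees(np.arctan2(e[1],e[0]))-90,s['position'])
E
```

```text
[0.62542437 0.10314871 0.11827989] -7.943406572608459
[[0.56649597 0.07211947 0.006     ]
 [0.57545594 0.14066281 0.006     ]] 0.06912648659495399
slab centre [0.63048295 0.09871533] edge ang -7.447461320256878 [0.62592506 0.10239401 0.10837989]
```

Call:
drive_tool(
  series=[
    [30, 0.0045, -0.004, -0.03, 0.005],
    [30, 0, 0, -0.025, 0],
    [30, 0, 0, -0.01, 0],
    [30, 0, 0, 0, 0],
    [30, 0, 0, 0, 0],
  ],
)

```text
clock: 39.6
position: [0.6321, 0.0938, 0.0446]
tool_rot: [-3.131, 0.005, 3.006]
force: [-0.5, -0.3, -0.6]
grip_width: 0.0388
```

```bash
python3 look.py w26
```

```text
[0.6321 0.0938 0.0446] [-3.131  0.005  3.006] 0.038762773046144686 39.6
```

View pics/w26.png

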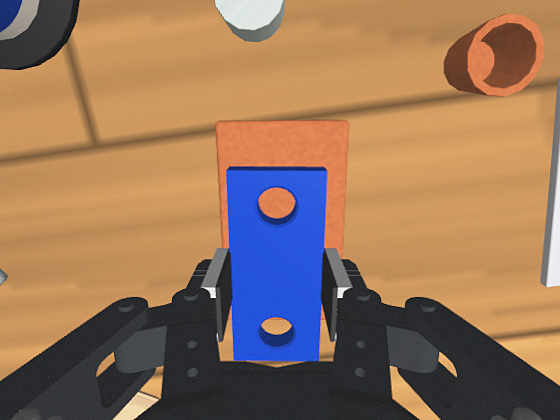

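Call:
drive_tool(
  series=[
    [30, -0.0015, 0.004, -0.012, 0],
    [30, 0, 0, -0.009, 0],
    [30, 0, 0, -0.004, 0],
    [30, 0, 0, 0, 0],
    [30, 0, 0, 0, 0],
  ],
)

```text
clock: 40.15
position: [0.6315, 0.0986, 0.0196]
tool_rot: [-3.132, 0.008, 3.006]
force: [0.3, -0.4, -0.5]
grip_width: 0.0384
```

```bash
python3 look.py w27
```

```text
[0.6315 0.0986 0.0196] [-3.132  0.008  3.006] 0.03838598791601629 40.15
```

View pics/w27.png

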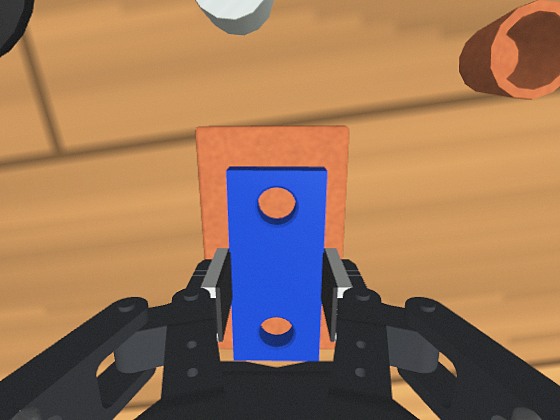

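Call:
drive_tool(
  series=[
    [30, -0.001, -0.0015, -0.005, 0],
    [30, 0, 0, -0.004, 0],
    [30, 0, 0, -0.002, 0],
    [30, 0, 0, 0, 0],
  ],
)

```text
clock: 40.6
position: [0.6306, 0.0968, 0.0081]
tool_rot: [-3.132, 0.009, 3.006]
force: [-0.0, -0.2, -1.3]
grip_width: 0.0389
```

Call:
drive_tool(
  series=[
    [30, 0, 0.0005, -0.001, 0],
    [30, 0, 0, -0.001, 0],
    [50, 0, 0, 0, 0],
    [60, 0, 0, 0, 0],
    [70, 0, 0, 0, 0],
    [100, 0, 0, 0, 0],
    [100, 0, 0, 0, 0],
    [100, 0, 0, 0.04, 0],
    [100, 0, 0, 0.05, 0],
    [100, 0, 0, 0.05, 0],
    [100, 0, 0, 0, 0],
    [100, 0, 0, 0, 0],
  ],
)

```text
clock: 41.8
position: [0.6294, 0.0971, 0.1508]
tool_rot: [-3.132, 0.007, 3.006]
force: [-0.5, 0.5, -0.8]
grip_width: 0.0856
```

```bash
python3 look.py w28
python3 - <<'E'
import cv2
f=cv2.imread("pics/w28.png")
cv2.imwrite("pics/c28.png",cv2.resize(f[110:270,200:360],(600,600),interpolation=2))
E
```

```text
[0.6294 0.0971 0.1508] [-3.132  0.007  3.006] 0.08557009396939594 41.8
```

View pics/c28.png

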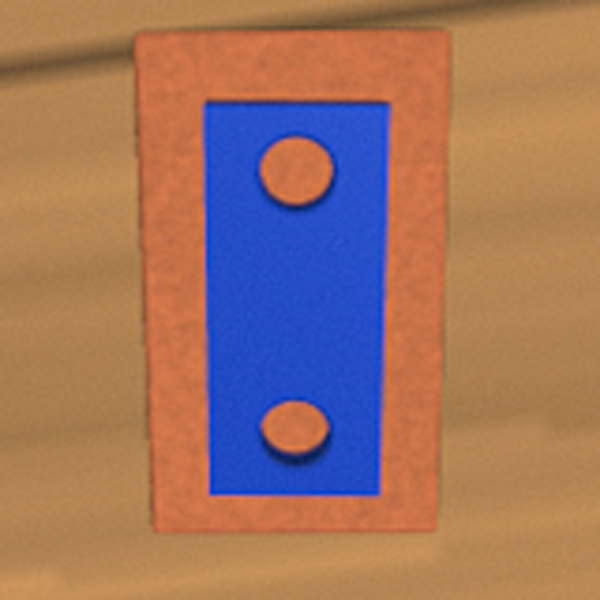

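```bash
python3 - <<'E'
from quad import *
q("blue",[[205,102],[390,102],[210,494],[380,495]],3.75,[200,110],.016)
q("slab",[[137,31],[450,31],[154,531],[438,531]],3.75,[200,110],.006)
E
```

```text
blue [630.9  98. ] len 90.8 wid 39.8 ang -8.0
slab [630.6  97.6] len 119.1 wid 69.0 ang -7.4
```

Call:
drive_tool(
  series=[
    [100, 0, 0, 0.05, 0],
    [100, 0, 0.02, 0.05, 0],
    [100, -0.03, 0.045, 0.03, 0],
    [100, -0.035, 0.045, 0, 0],
    [100, -0.035, 0.045, 0, 0],
    [100, -0.035, 0.045, 0, 0],
    [100, -0.035, 0.045, 0, 0],
    [100, -0.035, 0.045, 0, 0],
    [100, -0.035, 0.045, 0, 0],
    [100, -0.035, 0.045, 0, 0],
    [100, 0, 0, 0, 0],
    [100, 0, 0, 0, 0],
  ],
)

```text
clock: 43.05
position: [0.3786, 0.4342, 0.2669]
tool_rot: [-3.12, -0.004, 3.004]
force: [0.1, -0.9, -0.0]
grip_width: 0.0855
```

```bash
python3 - <<'E'
from h import *
cv2.imwrite("pics/sF.png",cv2.resize(bot.grab_frame("scene")[140:340,140:450,::-1],(775,500),interpolation=2))
cv2.imwrite("pics/dF.png",cv2.resize(bot.grab_frame("side")[110:370,170:440,::-1],(623,600),interpolation=2))
E
```

```text
(no output)
```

View pics/sF.png

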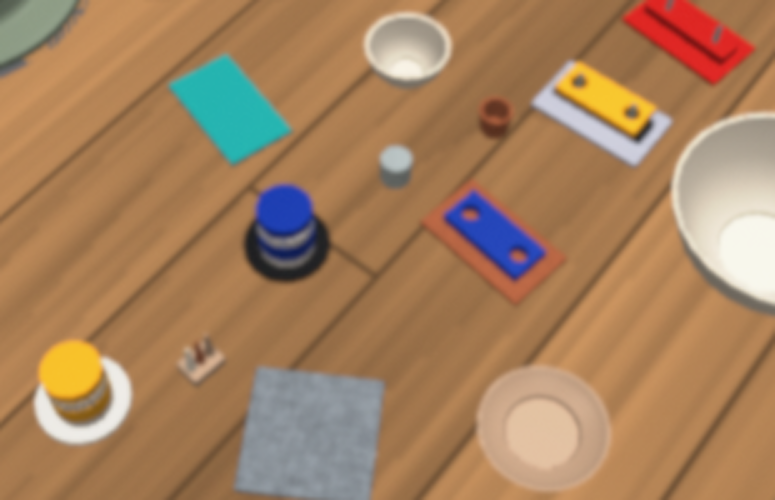

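View pics/dF.png

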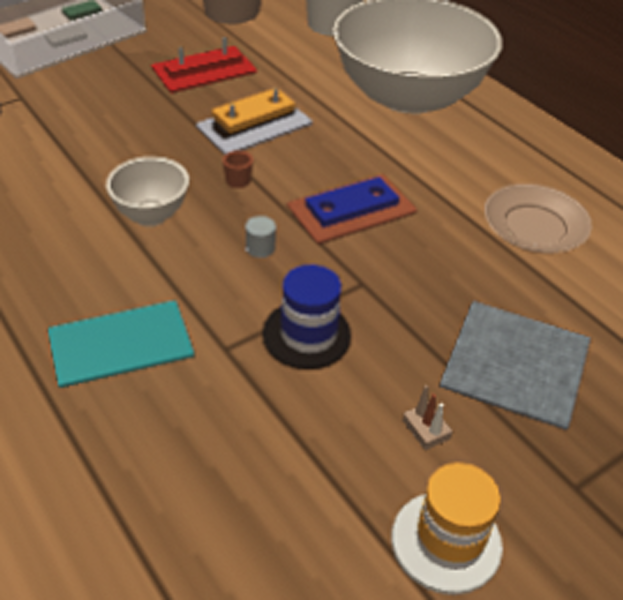

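Everything is in place: yellow tile on the pins, blue tile centred on the slab, both jars well inside their discs, and the bowl and clutter unmoved.

```bash
python3 -c "
from workcell import bot
print(bot.job_done())"
```

```text
the job is handed in; nothing more can be done
None
```

The changeover to honey yellow is done and handed in at about 43 s of the 136 s allowed. I moved the blue jar to the mat, the honey jar to the white disc and the blue jar to the black disc. The tiles followed the same way: blue to the mat, yellow onto the pins, blue onto the terracotta slab.

**Final checks**
- **Jars:** both stand upright. Wrist pictures put each lid within about 2 mm of its disc's centre.
- **Yellow tile:** both pins show through the holes and the tile lies flat on the pad. I judged "fully down" from the wrist and side pictures, as there was no clear contact force when I set it down.
- **Blue tile:** it lies flat within 1 mm of the slab's centre and 0.6° of its line.
- **Rest of the scene:** the bowl and the loose items look unmoved, and the mat is empty. The arm is clear of everything.

**Disagreements and high readings**
- **Cameras:** the scene and side cameras gave positions for the stand and slab about 2–3 mm lower in y than the wrist camera. I used the wrist values.
- **Contact force:** setting two of the jars down gave brief readings of about 45 N through the held jar. That is well under the 120 N wrist limit. It is above the 40 N limit for the arm or gripper body, but it was the jar touching its disc, not the body.

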